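Preheat the pieces for today's weld in the drawer oven

TASK

One finished sample joint stands in the yellow taped square and shows today's job: if it is the bright square-tube joint, heat the tube pieces at the blue mark; if it is the black bar joint, heat the bar pieces at the red mark. Pull the oven's drawer open, take out the brass left from the last batch and set it on the steel cooling plate, lay every loose piece of that kind on the drawer's floor, not on top of one another, and push the drawer fully shut; only then turn the thermostat on the oven so that its pointer is on the mark. Leave the pieces of the other kind, both samples and the tools on the bench (hammer, brush, red magnet square) where they are.

Things in the scene. Friction and masses are not known exactly. Their poses are not given: they have to be found in the camera images.
- tube1_c (a point): centre of a loose piece of square steel tube, bright silvery and open at both ends, 100 x 40 x 40 mm, wall 3 mm, about 0.33 kg; long axis = its x. Some of the three may be absent
- tube2_c (a point): centre of a loose piece of square steel tube, bright silvery and open at both ends, 100 x 40 x 40 mm, wall 3 mm, about 0.33 kg; long axis = its x. Some of the three may be absent
- tube3_c (a point): centre of a loose piece of square steel tube, bright silvery and open at both ends, 100 x 40 x 40 mm, wall 3 mm, about 0.33 kg; long axis = its x. Some of the three may be absent
- bar1_c (a point): centre of a loose piece of thick flat bar, nearly black and solid, 100 x 40 x 20 mm (x, y, z), about 0.6 kg; long axis = its x. Some of the three may be absent
- bar2_c (a point): centre of a loose piece of thick flat bar, nearly black and solid, 100 x 40 x 20 mm (x, y, z), about 0.6 kg; long axis = its x. Some of the three may be absent
- bar3_c (a point): centre of a loose piece of thick flat bar, nearly black and solid, 100 x 40 x 20 mm (x, y, z), about 0.6 kg; long axis = its x. Some of the three may be absent
- brass1_c (a point): centre of a brass block from the last batch, 70 x 40 x 30 mm (x, y, z), about 0.6 kg, lying at first on the floor of the drawer; long axis = its x. One of the two may be absent
- brass2_c (a point): centre of a brass block from the last batch, 70 x 40 x 30 mm (x, y, z), about 0.6 kg, lying at first on the floor of the drawer; long axis = its x. One of the two may be absent
- plate_c (a point): centre of the top of the bare steel cooling plate fixed on the bench to the right of the oven, 130 x 180 mm (x, y), its top 8 mm above the bench
- pad_c (a point): centre of the square of yellow tape, 200 mm wide, stuck flat on the bench beyond the loose pieces: the mark for today's job. One finished sample joint stands within it
- tube_joint_c (a point): a point on the axis, 20 mm above the bench, of the finished tube sample: bright square tubes welded into a flat T, 120 mm wide, 40 mm high. It stands either in the taped square or elsewhere
- bar_joint_c (a point): a point on the axis, 20 mm above the bench, of the finished bar sample: a nearly black upright bar welded along a black base plate, 120 x 90 mm, 76 mm high. It stands either in the taped square or elsewhere
- oven_drawer0 (a joint): how far the oven's drawer is pulled out, m: 0 shut, 0.157 at its stop. It slides stiffly (1 to 2 N) and stays where it is left. The oven is a low orange box fixed to the bench, 230 mm deep, 340 mm wide, 125 mm high, with one dark drawer in the side that faces the robot
- drawer_floor (a point): centre of the drawer's inner floor, which moves with the drawer; its x axis points into the oven (the drawer opens along -x), y along the drawer's width, z up. Inner floor 185 mm along x, 304 mm along y; it lies 38 mm above the bench; side walls 65 mm high and 6 mm thick, front panel 73 mm above the floor. With the drawer fully out its part from x = -92 mm to about +58 mm lies clear of the oven's top
- oven_drawer0_handle (a point): middle of the drawer's handle, a horizontal round bar of 11 mm diameter, 120 mm long along the drawer's y, 35 mm in front of the drawer's face, 38 mm lower than the oven's top; axes as drawer_floor
- thermostat (a joint): angle of the thermostat knob, rad, growing clockwise as seen from above, range 0 to 4.8; at 0 the pointer (the white line on the knob) points to the drawer side of the oven. On the white scale round it the blue mark is at 1.0 and the red mark at 3.8. It turns stiffly (0.05 N m) and stays where it is left
- thermostat_grip (a point): on the axis of the thermostat knob, which stands on top of the oven, at the height to grip. The knob is a disc of 56 mm diameter carrying an upright bar grip 53 mm long, 14 mm thick and 32 mm high; the grip's top is 7 mm above this point and the disc's top 23 mm below it. The x axis turns with the knob and lies along the bar; the pointer is at its -x end
- chip_hammer: bystander: a chipping hammer, 260 mm, wooden handle, origin at the centre of its underside as it stands or lies
- wire_brush: bystander: a wire brush, 170 mm, wooden handle, origin at the centre of its underside as it stands or lies
- magnet_square: bystander: a red magnetic welding square, 90 x 90 x 19 mm, origin at the centre of its underside as it stands or lies

How it is judged:
By the outcome, as a careful person would: the job done as asked, in the order asked, and still so for the second after the job is handed in, with the robot touching nothing.
Of brass1, brass2 only 1 to 2 are there at a start; the rules pass over those that are not, and their reading is None.
Of tube1, tube2, tube3 only 2 to 3 are there at a start; the rules pass over those that are not, and their reading is None.
Of bar1, bar2, bar3 only 2 to 3 are there at a start; the rules pass over those that are not, and their reading is None.
At some moment in a run one of tube1, tube2, tube3, bar1, bar2, bar3 may be knocked a few centimetres aside while the robot is not near it.
Once in a run the grip may slacken for a moment while it holds something.
It also fails if it takes over 210 s, if anything falls off the work surface, if the arm or the gripper's body presses on something with over 40 N, if the wrist force passes 120 N, or if a joint passes its speed limit or range.

ROBOT

A 6-joint arm with a two-finger parallel gripper is mounted at the origin on the work surface. World frame = base frame: x ahead of the robot, y to its left, z up, the work surface at z = 0. Lengths are in mm, angles in rad, forces in N, time in s.
With the tool pointing down it reaches from about 350 to 775 mm from the base axis. Payload 7.3 kg.
Tool frame: the origin (TCP) lies on the centre line of the jaws, within the pads' length; the fingertips stand finger_overhang ahead of it and the grasp point (between the pads) lies 8 mm behind it (finger_overhang is the distance from the TCP to the fingertips, in mm); z points along the fingers, y is the line along which they close (so a half turn about z gives the same grasp; the last joint's range is limited). The gripper opens to 92 mm and grips with 3 to 60 N. Pads are 19 mm wide; open, the fingers measure 130 mm over their backs; the gripper's body (75 mm by 190 mm) begins 47 mm behind the grasp point.
Start: joints at [0.99, 0.342, 1.524, -0, 1.275, -0.146], TCP at [221.133, 476.176, 237.741] pointing down, gripper open.
Joint ranges: [-2.53, 2.53], [-0.77, 2.02], [0.04, 2.7], [-1, 4.14], [0.28, 2.66], [-3.11, 3.11]. Speed limits (rad/s): [2.57, 2.57, 3.14, 3.14, 3.14, 3.14].

INTERFACE

Orientations are given as [roll, pitch, yaw] about the fixed x, y, z axes, in that order (R = Rz(yaw) Ry(pitch) Rx(roll)).
In Python, from plant import get_obs, capture, close_job, finger_overhang gives the robot as it stands.
- The arm moves only by the shell command python3 -m inch 'ROWS'. ROWS is JSON, one flat list of numbers, 7 for each row, row after row: the turn, a rotation vector about the tool's x, y, z scaled (see below), then the shift along the tool's x, y, z scaled (see below), then the closure, from -1 (fully open) to 1 (shut). In form: [ax, ay, az, tx, ty, tz, gripper, ax, ay, az, tx, ty, tz, gripper, ...]. A call has 1 to 10 rows; each row shifts and turns the commanded pose from where the row before left it, along the tool's axes as they then stand; what a row does not reach is not made up. The controller multiplies each number of a shift by 0.8 m and each number of a turn by 1.5 rad. A row lasts 1/12 s, in which the tool goes at most 41.7 mm and 7.16 degrees, less where a joint would pass 70% of its speed; a pose out of reach is approached as far as the arm can. A call with a number of a shift or a turn outside -1 to 1 is refused whole. A call with a gripper value outside its range is refused whole. The fingers move at their own pace and stop on an object; the grip force is fixed at half the most. Time passes only in rows, so rows that do not move let the fingers close. It gives the time, the measured TCP pose, the force, the opening and the grip force at its end, in the units of the state.
- get_obs(): the state, without advancing time (a new reading comes with each control period).
- capture(name): name is "scene" or "top"; returns a dict with "image" (384x512x3 uint8, red, green, blue), "mtx" (3x3 intrinsics, pixels), "distortion" ([k1, k2, p1, p2, k3] as OpenCV has them; the pictures are not rectified), "pose" (4x4, takes a point from camera to world coordinates). Camera axes: x right, y up, looking along -z (the intrinsics and any distortion apply to the point x, -y, -z); pixel columns grow to the right and rows downward; lengths in mm; the calibration is good to about 2 mm. A picture is of the moment at which its call begins. There is no depth.
- close_job(): hands the job in; it is judged then, once.
The state is a dict: "time": time; "joint_positions": joint angles; "dq": joint speeds; "tau": joint torques, N m; "tool_pos": TCP position; "tcp_rot": TCP orientation; "contact_force": force on the tool from outside, world axes, zero at the start; "moment": the same for the moment, N m; "grip_width": finger opening in mm; "finger_force": force on a finger pad.
Only numpy, scipy, OpenCV 4.12 (cv2) and the standard library are available. Lean on these libraries where they do the work, as an engineer would, in place of code of your own. Each camera call takes 0.05 s, during which the arm holds its last target. There are 200 camera calls.

## Working session

There is one attempt and no reset: what is moved stays moved. The work goes in short steps, Python scripts to look and compute and a shell command to move; the robot and the scene stay as the last step left them, time stands still between calls to the robot, and variables do not carry over. Pictures are saved under pics/ and viewed, at most 14 in all, crops included, and the job is handed in when it is done.

```bash
mkdir -p pics; ls; cat > h.py <<'E'
import numpy as np, cv2
from plant import get_obs, capture, close_job, finger_overhang
def snap(cam,name,up=None):
    c=capture(cam); np.savez('pics/%s.npz'%name,**{k:np.array(v) for k,v in c.items()})
    im=c["image"][:,:,::-1]
    if up: im=cv2.resize(im,None,fx=up,fy=up,interpolation=cv2.INTER_CUBIC)
    cv2.imwrite('pics/%s.png'%name,im); return c
def load(name): return dict(np.load('pics/%s.npz'%name))
def w(c,px,z):
    u=cv2.undistortPoints(np.array([[px]],float),c["mtx"],c["distortion"])[0,0]
    d=c["pose"][:3,:3]@np.array([u[0],-u[1],-1]); o=c["pose"][:3,3]
    return o+d*(z-o[2])/d[2]
def proj(c,P):
    q=(np.array(P,float)-c["pose"][:3,3])@c["pose"][:3,:3]; q=q*[1,-1,-1]
    return cv2.projectPoints(q.reshape(-1,1,3),np.zeros(3),np.zeros(3),c["mtx"],c["distortion"])[0][:,0]
E
python3 - <<'E'
from h import *
print(finger_overhang,get_obs())
for n in("scene","top"):
    c=snap(n,n+"0",1.5);print(n,c["pose"].round(2).tolist(),c["mtx"].tolist())
E
```

```text
pics
11.0 {'time': 0.0, 'joint_positions': array([ 9.90003550e-01,  3.42727105e-01,  1.52502235e+00, -2.41292326e-05,
        1.27540007e+00, -1.46014770e-01]), 'dq': array([-0.00238183, -0.00054131, -0.00045581, -0.0013913 , -0.00127222,
        0.00011519]), 'tau': array([ 1.23628652e-04, -4.31256759e+01, -2.44217688e+01,  7.16289645e-02,
        5.61873545e-02, -1.03188765e-04]), 'tool_pos': array([220.90927307, 475.82553263, 237.04081767]), 'tcp_rot': array([-3.14004899e+00, -2.03691630e-04,  2.70682153e+00]), 'contact_force': array([0.75510219, 0.30983876, 0.50741351]), 'moment': array([ 0.0417997 , -0.01716445,  0.0203324 ]), 'finger_force': 0.0, 'grip_width': 91.70428362829068}
scene [[0.79, -0.48, 0.38, 942.48], [0.61, 0.63, -0.48, -562.32], [-0.01, 0.61, 0.79, 908.01], [0.0, 0.0, 0.0, 1.0]] [[355.7520133953872, 0.0, 249.36605886834752], [0.0, 355.7520133953872, 196.90132771579485], [0.0, 0.0, 1.0]]
top [[0.03, 0.99, -0.15, 343.96], [-1.0, 0.03, 0.01, -88.23], [0.01, 0.15, 0.99, 1523.43], [0.0, 0.0, 0.0, 1.0]] [[393.33603174826914, 0.0, 256.0110070727558], [0.0, 393.33603174826914, 188.25032688696308], [0.0, 0.0, 1.0]]
```

View pics/scene0.png

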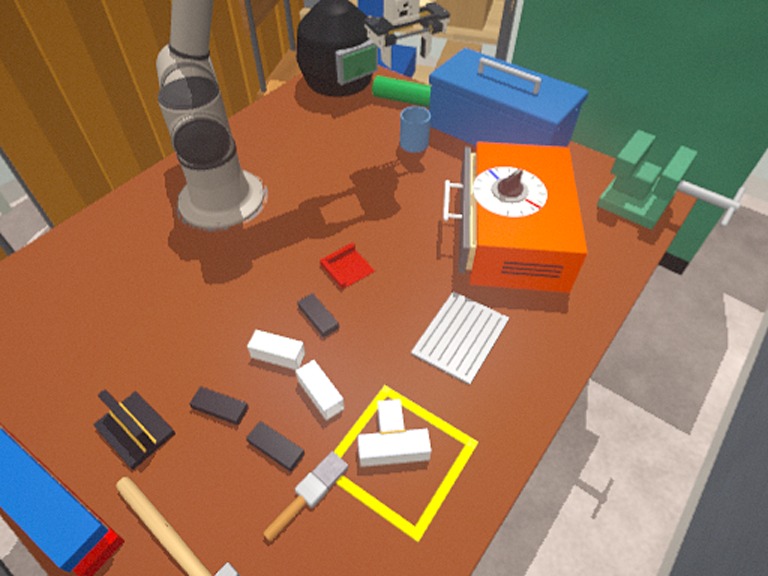

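View pics/top0.png

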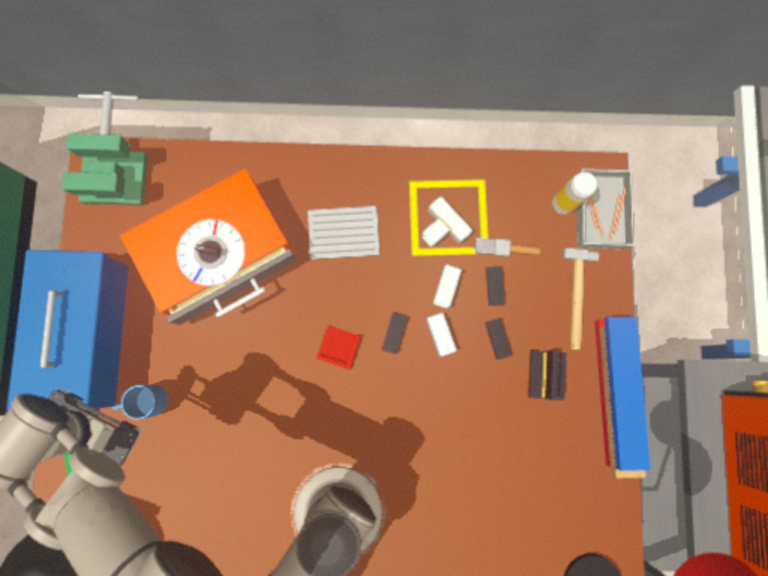

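The scene shows the tube joint (390,440) standing in the tape, so the job is tubes at the blue mark. There are two loose white tubes, at top (447,286) and (441,335). The drawer front, at (230,290), is slightly proud, and the knob is at (210,251).

```bash
cat >> h.py <<'E'
from scipy.optimize import minimize
def corners(x,y,yaw,size,z0):
    L,W,H=size; c,s=np.cos(yaw),np.sin(yaw); R=np.array([[c,-s],[s,c]])
    return np.array([[*(R@[a*L/2,b*W/2]+[x,y]),z0+h*H] for a in(-1,1) for b in(-1,1) for h in(0,1)])
S=4
def fitbox(views,p0,size,z0,pad=30):
    # views: list of (cam dict, bool mask); xor of the box silhouette with the mask near the start
    V=[]
    for c,m in views:
        q=proj(c,corners(*p0,size,z0)); lo=np.maximum(q.min(0)-pad*.5,0).astype(int); hi=(q.max(0)+pad*.5).astype(int)
        sub=m[lo[1]:hi[1],lo[0]:hi[0]].astype(np.uint8)
        n,lab,st,_=cv2.connectedComponentsWithStats(sub)
        if n>1:
            cen=(q.mean(0)-lo).astype(int); k=lab[cen[1],cen[0]]
            if k==0:k=1+st[1:,4].argmax()
            sub=(lab==k).astype(np.uint8)
        V.append((c,lo,cv2.resize(sub,None,fx=S,fy=S,interpolation=cv2.INTER_NEAREST)))
    def cost(p):
        t=0
        for c,lo,m in V:
            q=(proj(c,corners(p[0],p[1],p[2],size,z0))-lo+.5)*S-.5
            f=np.zeros_like(m); cv2.fillConvexPoly(f,cv2.convexHull((q*16).round().astype(np.int32)),1,shift=4)
            t+=(f^m).sum()/m.sum()
        return t
    r=min((minimize(cost,np.array(p0)+[0,0,d],method='Nelder-Mead',options=dict(initial_simplex=np.array(p0)+[0,0,d]+np.array([[0,0,0],[12,0,0],[0,12,0],[0,0,.25]]))) for d in(-.3,0,.3)),key=lambda r:r.fun)
    return r.x.round(3),round(r.fun,3)
def white(c):
    h=cv2.cvtColor(c["image"],cv2.COLOR_RGB2HSV); return (h[...,1]<50)&(h[...,2]>120)
E
python3 - <<'E'
from h import *
t,s=load("top0"),load("scene0")
W=lambda c,x,y,z:w(c,((x+.5)/1.5-.5,(y+.5)/1.5-.5),z).round(1)
for n,p,yaw in(("A",(447,286),-.2),("B",(441,335),.3)):
    g=W(t,*p,30); 
    for v in([t],[s],[t,s]): print(n,g[:2],fitbox([(c,white(c)) for c in v],(g[0],g[1],yaw),(100,40,40),0))
print("oven top", [W(t,*p,125) for p in((245,171),(122,237),(290,248),(165,311))])
print("oven top s", [W(s,*p,125) for p in((570,147),(583,250),(475,143),(473,247))])
print("handle",[W(t,*p,87) for p in((217,313),(263,288))],[W(s,*p,87) for p in((450,182),(450,220))])
print("knob",[W(t,210,251,z) for z in(140,165)],[W(s,511,185,z) for z in(140,165)])
print("blue/red",[W(t,*p,127) for p in((198,275),(214,227))])
print("plate",[W(t,*p,8) for p in((308,209),(376,206),(379,255),(311,260))],"mag",W(t,340,346,10),"barN",W(t,396,333,20))
E
python3 - <<'E'
import cv2
a=cv2.imread('pics/top0.png')
from h import *
t=load("top0");im=t["image"][:,:,::-1][105:220,75:200]; s=load("scene0")["image"][:,:,::-1][85:200,280:405]
cv2.imwrite('pics/z1.png',cv2.resize(np.hstack([im,s]),None,fx=3.2,fy=3.2,interpolation=cv2.INTER_CUBIC))
E
```

```text
A [ 565.2 -260.7] (array([ 5.65825e+02, -2.61028e+02, -2.84000e-01]), np.float64(0.065))
A [ 565.2 -260.7] (array([ 5.63947e+02, -2.57940e+02, -2.89000e-01]), np.float64(0.411))
A [ 565.2 -260.7] (array([ 5.65867e+02, -2.59659e+02, -2.87000e-01]), np.float64(0.516))
B [ 439.6 -246.8] (array([ 4.42249e+02, -2.47837e+02,  3.46000e-01]), np.float64(0.057))
B [ 439.6 -246.8] (array([ 4.39560e+02, -2.44448e+02,  3.54000e-01]), np.float64(0.347))
B [ 439.6 -246.8] (array([ 4.41655e+02, -2.47049e+02,  3.46000e-01]), np.float64(0.46))
oven top [array([822.8, 250.1, 125. ]), array([648.4, 534.1, 125. ]), array([633.2, 130.4, 125. ]), array([472.9, 417.3, 125. ])]
oven top s [array([654.6, 546.2, 125. ]), array([819.2, 256. , 125. ]), array([468.2, 424.2, 125. ]), array([642. , 130.8, 125. ])]
handle [array([474.8, 305.2,  87. ]), array([539.2, 197.3,  87. ])] [array([476.3, 309.4,  87. ]), array([545.2, 203.1,  87. ])]
knob [array([617.4, 317.3, 140. ]), array([612.4, 310. , 165. ])] [array([616.9, 324.7, 140. ]), array([627.5, 295.8, 165. ])]
blue/red [array([560.8, 345.5, 127. ]), array([679.2, 315.6, 127. ])]
plate [array([763.8, 106.5,   8. ]), array([777.3, -72.8,   8. ]), array([645.4, -84.4,   8. ]), array([627.1,  92.5,   8. ])] mag [406.    8.5  10. ] barN [ 442.2 -133.2   20. ]
```

View pics/z1.png

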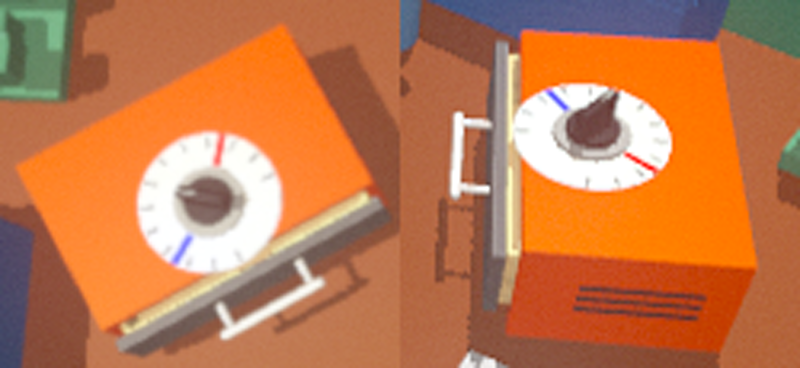

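The crop shows the bar from (225,332) to (321,284) on the top half. The pointer is toward +y, about 2 rad, so the knob must turn counter-clockwise to blue. Next I'll refine the handle and the oven yaw, and write a planner that prints the shifts in tool axes.

```bash
cat >> h.py <<'E'
def plan(x,y,z,psi,cur=None):
    # turn (scaled, about tool z) to be done first, then the shift (scaled) in tool axes after it
    o=get_obs(); p=o["tool_pos"] if cur is None else np.array(cur[:3]); a=o["tcp_rot"][2] if cur is None else cur[3]
    d=(psi-a+np.pi)%(2*np.pi)-np.pi
    c,s=np.cos(psi),np.sin(psi); v=np.array([x,y,z])-p
    t=np.array([c*v[0]+s*v[1],s*v[0]-c*v[1],-v[2]])
    q=o["joint_positions"]
    print("turn az %.3f (%.1f rows); t %s (xy rows %.1f, z rows %.1f) q6 %.2f->%.2f"%(-d/1.5,abs(d)/.12,(t/800).round(4),np.hypot(*t[:2])/40,abs(t[2])/40,q[5],np.arctan2(y,x)-psi+np.pi/2))
def st(): 
    o=get_obs(); print("t%.1f"%o["time"],o["tool_pos"].round(1),o["tcp_rot"].round(3),"F",o["contact_force"].round(1),"w%.1f f%.1f"%(o["grip_width"],o["finger_force"]))
E
python3 - <<'E'
from h import *
th=.545
xd=np.array([np.cos(th),np.sin(th)]);yd=np.array([-xd[1],xd[0]])
for n in("top0","scene0"):
    c=load(n);im=c["image"].astype(float); sat=im.max(2)-im.min(2); wh=im.min(2)
    cen=np.array([508.5,253.5])
    for l in(-45,-30,-15,0,15,30,45):
        d=np.arange(-20,20.1,.5); P=[[*(cen+l*yd+k*xd),87] for k in d]
        q=proj(c,P).astype(np.float32); v=cv2.remap(wh.astype(np.float32),q[:,:1],q[:,1:],cv2.INTER_LINEAR)[:,0]
        k=np.clip(v-110,0,None); print(n,l,round((k*d).sum()/max(k.sum(),1),1),v[::8].astype(int))
# triangulated oven/knob
from scipy.optimize import least_squares
T,Sc=load("top0"),load("scene0")
def tri(a,b):
    r=least_squares(lambda P:np.r_[proj(T,[P])[0]-a,proj(Sc,[P])[0]-b],[600,300,140]); return r.x.round(1),r.cost
z=lambda x,y:np.array([x/3.2+75,y/3.2+105]); s=lambda x,y:np.array([(x-400)/3.2+280,y/3.2+85])
print("blue",tri(z(181,250),s(557,100)),"red",tri(z(220,150),s(642,161)))
print("back corners",tri(z(279,26),s(752,267)),tri(z(18,167),s(717,43)))
print("panel corners top",tri(z(388,205),s(493,305)),tri(z(122,345),s(502,43)))
E
```

```text
top0 -45 0.8 [ 84  92 141 215 237 208 162 142 138 154 166]
top0 -30 -4.8 [ 83  90 137 210 234 188 104  68  67  74  81]
top0 -15 -4.7 [ 84  89 140 213 235 196 112  70  69  73  83]
top0 0 -4.4 [ 73  80 134 215 237 199 119  71  71  74  84]
top0 15 -4.7 [ 88  92 135 209 235 191 108  71  66  74  85]
top0 30 -4.7 [ 86  93 143 217 236 197 115  70  68  74  81]
top0 45 -3.6 [ 85  92 137 211 234 191 129 112 107 117 118]
scene0 -45 4.7 [ 68  65 114 241 251 230 229 215 220 228 237]
scene0 -30 -5.5 [ 67  61 123 244 248 153  70  66  70  54  57]
scene0 -15 -5.2 [ 69  61 110 217 248 151  71  73  67  59  61]
scene0 0 -4.9 [ 66  65 120 222 249 186  59  70  66  63  61]
scene0 15 -4.8 [ 66  65 111 217 254 176  64  69  64  59  58]
scene0 30 -5.0 [ 68  67 113 228 254 177  59  70  74  70  63]
scene0 45 -4.9 [ 68  67 118 238 253 190  72  81  80  90  86]
blue (array([562.3, 347.7, 126. ]), np.float64(0.15213987574292773)) red (array([678.3, 311.6, 130.2]), np.float64(0.5058717411598328))
back corners (array([825.9, 254.2, 122.5]), np.float64(0.011746754680191679)) (array([652.9, 537.1, 126.5]), np.float64(0.5477772082297607))
panel corners top (array([633.5, 129.2,  47.9]), np.float64(0.07720734926369291)) (array([456.2, 409.9, 113.4]), np.float64(0.5869985396398023))
```

```bash
python3 - <<'E'
from h import *
plan(517.7,259,200,.545+np.pi)
E
```

```text
turn az -0.653 (8.2 rows); t [-0.1767 -0.4241  0.0464] (xy rows 9.2, z rows 0.9) q6 -0.15->-1.65
```

```bash
python3 -m inch '[0,0,-0.0816,0,0,0,1, 0,0,-0.0816,0,0,0,1, 0,0,-0.0816,0,0,0,1, 0,0,-0.0816,0,0,0,1, 0,0,-0.0816,0,0,0,1, 0,0,-0.0816,0,0,0,1, 0,0,-0.0816,0,0,0,1, 0,0,-0.0816,0,0,0,1, 0,0,0,0,0,0,1]'
python3 -m inch '[0,0,0,-0.0177,-0.0424,0.0046,1, 0,0,0,-0.0177,-0.0424,0.0046,1, 0,0,0,-0.0177,-0.0424,0.0046,1, 0,0,0,-0.0177,-0.0424,0.0046,1, 0,0,0,-0.0177,-0.0424,0.0046,1, 0,0,0,-0.0177,-0.0424,0.0046,1, 0,0,0,-0.0177,-0.0424,0.0046,1, 0,0,0,-0.0177,-0.0424,0.0046,1, 0,0,0,-0.0177,-0.0424,0.0046,1, 0,0,0,-0.0177,-0.0424,0.0046,1]'
python3 -m inch '[0,0,0,0,0,0,1,0,0,0,0,0,0,1,0,0,0,0,0,0,1,0,0,0,0,0,0,1]'
python3 - <<'E'
from h import *
st(); plan(517.7,259,83,.545+np.pi)
E
```

```text
time: 0.85
tool_pos: [221.0, 476.0, 237.4]
tcp_rot: [-3.141, -0.001, -2.593]
contact_force: [-0.3, -0.7, -0.3]
grip_width: 36.3
finger_force: 0.0
time: 1.68
tool_pos: [519.1, 258.0, 200.5]
tcp_rot: [3.141, -0.0, -2.602]
contact_force: [0.1, 0.9, 0.1]
grip_width: 0.6
finger_force: 0.0
time: 2.02
tool_pos: [517.0, 260.2, 201.0]
tcp_rot: [3.141, -0.0, -2.597]
contact_force: [-0.0, -0.6, 0.1]
grip_width: 0.3
finger_force: 0.0
t2.0 [517.  260.2 201. ] [ 3.141 -0.    -2.597] F [-0.  -0.6  0.1] w0.3 f0.0
turn az -0.001 (0.0 rows); t [-0.     -0.0017  0.1475] (xy rows 0.0, z rows 2.9) q6 -1.78->-1.65
```

```bash
python3 -m inch '[0,0,0,0,0,0.025,1, 0,0,0,0,0,0.025,1, 0,0,0,0,0,0.025,1, 0,0,0,0,0,0.02,1, 0,0,0,0,0,0,1]'
python3 -m inch '[0,0,0,0,0,0.015,1, 0,0,0,0,0,0.015,1, 0,0,0,0,0,0.012,1, 0,0,0,0,0,0.01,1, 0,0,0,0,0,0,1, 0,0,0,0,0,0,1]'
```

```text
time: 2.43
tool_pos: [515.1, 259.9, 122.1]
tcp_rot: [3.14, -0.006, -2.596]
contact_force: [-0.5, -0.3, -0.5]
grip_width: 0.1
finger_force: 0.0
time: 2.93
tool_pos: [517.8, 259.6, 83.6]
tcp_rot: [3.142, -0.0, -2.597]
contact_force: [-0.0, 0.5, 0.6]
grip_width: 0.4
finger_force: 0.0
```

```bash
python3 -m inch '[0,0,0,0.01,0,0,1, 0,0,0,0.015,0,0,1, 0,0,0,0.02,0,0,1, 0,0,0,0.02,0,0,1, 0,0,0,0.02,0,0,1, 0,0,0,0.02,0,0,1, 0,0,0,0.02,0,0,1, 0,0,0,0.02,0,0,1, 0,0,0,0.02,0,0,1, 0,0,0,0,0,0,1]'
python3 -m inch '[0,0,0,0.01,0,0,1, 0,0,0,0.005,0,0,1, 0,0,0,0.0025,0,0,1,0,0,0,0,0,0,1]'
```

```text
time: 3.77
tool_pos: [402.1, 189.7, 83.8]
tcp_rot: [3.141, -0.003, -2.597]
contact_force: [-7.2, -4.3, 2.4]
grip_width: 0.0
finger_force: 3.9
time: 4.1
tool_pos: [393.9, 184.1, 83.7]
tcp_rot: [-3.141, 0.002, -2.597]
contact_force: [1.2, 1.4, 1.0]
grip_width: 0.5
finger_force: 0.8
```

```bash
python3 -m inch '[0,0,0,0.005,0,0,1, 0,0,0,0.0,0,0,1, 0,0,0,0,0,0,1]'; python3 -m inch '[0,0,0,0.004,0,0,1, 0,0,0,0.0,0,0,1, 0,0,0,0,0,0,1]';python3 -m inch '[0,0,0,0.004,0,0,1, 0,0,0,0.0,0,0,1, 0,0,0,0,0,0,1]'
```

```text
time: 4.35
tool_pos: [393.8, 183.9, 84.0]
tcp_rot: [-3.141, 0.01, -2.598]
contact_force: [9.8, 11.3, -8.5]
grip_width: 0.1
finger_force: 7.0
time: 4.6
tool_pos: [393.7, 183.7, 84.3]
tcp_rot: [-3.14, 0.017, -2.599]
contact_force: [16.3, 18.6, -16.5]
grip_width: 0.2
finger_force: 12.2
time: 4.85
tool_pos: [393.7, 183.4, 84.6]
tcp_rot: [-3.14, 0.023, -2.6]
contact_force: [25.1, 26.9, -25.9]
grip_width: 0.6
finger_force: 17.1
```

```bash
python3 -m inch '[0,0,0,-0.008,0,0,1, 0,0,0,-0.008,0,0,1, 0,0,0,0,0,0,1, 0,0,0,0,0,0,1]'; python3 -m inch '[0,0,0,0,0,-0.02,1, 0,0,0,0,0,-0.04,1, 0,0,0,0,0,-0.04,1, 0,0,0,0,0,-0.04,1,0,0,0,0,0,-0.04,1, 0,0,0,0.04,0,-0.02,-1, 0,0,0,0.03,0,0,-1,0,0,0,0,0,0,-1,0,0,0,0,0,0,-1]'
python3 - <<'E'
from h import *
t=snap("top","top1"); s=snap("scene","scene1")
im=np.hstack([t["image"][100:250,70:230],s["image"][60:210,230:390]])[:,:,::-1]
cv2.imwrite('pics/z2.png',cv2.resize(im,None,fx=2.5,fy=2.5,interpolation=cv2.INTER_CUBIC))
E
```

```text
time: 5.18
tool_pos: [394.7, 184.8, 83.0]
tcp_rot: [3.141, -0.002, -2.597]
contact_force: [-0.4, -0.4, 0.1]
grip_width: 0.4
finger_force: 0.0
time: 5.93
tool_pos: [346.2, 155.5, 243.5]
tcp_rot: [-3.142, 0.0, -2.598]
contact_force: [0.3, 0.7, 1.8]
grip_width: 22.3
finger_force: 0.0
```

View pics/z2.png

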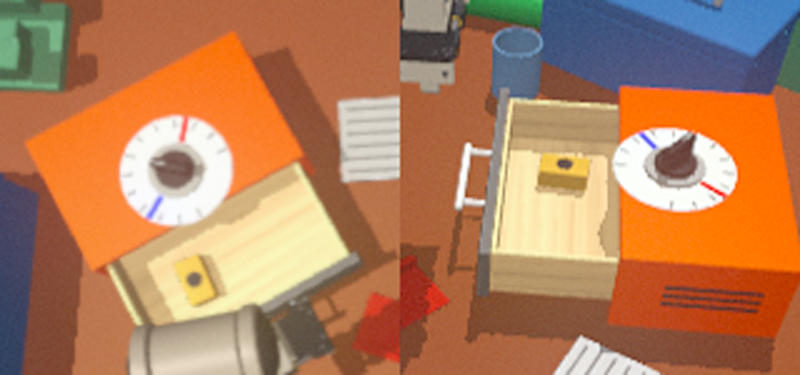

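One brass block is in the open drawer, at crop (195,280) on the top half. No second one is visible.

```bash
cat >> h.py <<'E'
TH=.545; XD=np.array([np.cos(TH),np.sin(TH)]); YD=np.array([-XD[1],XD[0]]); FC=np.array([493.5,245.8])
def d2w(a,b): return FC+a*XD+b*YD
def w2d(p): v=np.array(p[:2])-FC; return np.array([v@XD,v@YD]).round(1)
def brassm(c):
    h=cv2.cvtColor(c["image"],cv2.COLOR_RGB2HSV); return cv2.morphologyEx(((h[...,0]>15)&(h[...,0]<32)&(h[...,1]>140)&(h[...,2]>90)).astype(np.uint8),cv2.MORPH_CLOSE,np.ones((7,7)))>0
E
python3 - <<'E'
from h import *
t,s=load("top1"),load("scene1")
g=w(t,(195/2.5+70,280/2.5+100),60); print(g)
for a in (TH+1.57,):
  for v in([t],[s],[t,s]):
    x,f=fitbox([(c,brassm(c)) for c in v],(g[0],g[1],a-.5),(70,40,30),38); print(x,f,w2d(x))
# check inner wall: project floor corners and draw
for n,c in(("t",t),("s",s)):
    im=c["image"][:,:,::-1].copy()
    for z in(38,):
      q=proj(c,[[*d2w(a,b),z] for a,b in((-92,-152),(58,-152),(58,152),(-92,152))]); print(n,q.round(1).tolist())
      im=cv2.resize(im,None,fx=4,fy=4); cv2.polylines(im,[(q*4+1.5).round().astype(int)],True,(255,0,255),1)
    x,_=fitbox([(c,brassm(c)) for c in(t,s)],(g[0],g[1],TH+1.07),(70,40,30),38)
    for k in proj(c,corners(*x,(70,40,30),38)): cv2.circle(im,tuple((k*4+1.5).astype(int)),3,(255,0,0),1)
    y0,x0=(135,95) if n=="t" else (80,240)
    cv2.imwrite('pics/o%s.png'%n,im[y0*4:y0*4+420,x0*4:x0*4+400])
cv2.imwrite('pics/z3.png',np.hstack([cv2.imread('pics/ot.png'),cv2.imread('pics/os.png')]))
E
```

```text
[464.62741695 298.81696983  60.        ]
[466.888 298.765   3.693] 0.336 [ 4.7 59.1]
[464.073 303.927   0.469] 0.205 [ 5. 65.]
[465.93  300.032   0.519] 0.554 [ 4.5 60.7]
t [[211.2, 206.5], [192.3, 172.7], [120.9, 211.9], [139.3, 246.8]]
s [[262.4, 173.7], [308.6, 177.5], [309.8, 116.6], [270.0, 114.0]]
```

View pics/z3.png

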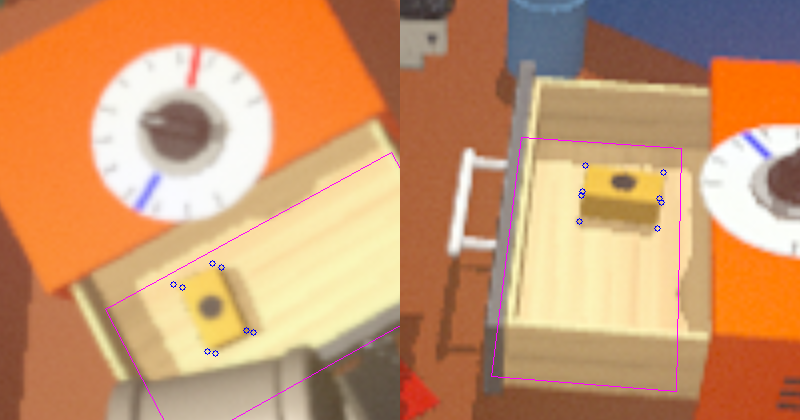

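```bash
python3 - <<'E'
from h import *
plan(466,300,180,.52+np.pi)
E
```

```text
turn az 0.016 (0.2 rows); t [-0.2182  0.0826  0.0789] (xy rows 4.7, z rows 1.6) q6 -1.89->-1.52
```

```bash
python3 -m inch '[0,0,0.016,0,0,0,-1, 0,0,0,-0.036,0.0138,0.013,-1, 0,0,0,-0.036,0.0138,0.013,-1, 0,0,0,-0.036,0.0138,0.013,-1, 0,0,0,-0.036,0.0138,0.013,-1, 0,0,0,-0.036,0.0138,0.013,-1, 0,0,0,-0.038,0.0138,0.0135,-1, 0,0,0,0,0,0,-1,0,0,0,0,0,0,-1,0,0,0,0,0,0,-1]'
python3 - <<'E'
from h import *
st(); plan(466,300,59,.52+np.pi)
c=snap("scene","scene2"); t=snap("top","top2")
im=np.hstack([t["image"][110:240,80:210],c["image"][60:190,240:370]])[:,:,::-1]
cv2.imwrite('pics/z4.png',cv2.resize(im,None,fx=3,fy=3))
E
```

```text
time: 6.87
tool_pos: [465.2, 300.0, 179.5]
tcp_rot: [3.142, -0.002, -2.621]
contact_force: [0.2, 0.0, -0.2]
grip_width: 90.9
finger_force: 0.0
t6.9 [465.2 300.  179.5] [ 3.142e+00 -2.000e-03 -2.621e+00] F [ 0.2  0.  -0.2] w90.9 f0.0
turn az 0.000 (0.0 rows); t [-0.0009 -0.0005  0.1506] (xy rows 0.0, z rows 3.0) q6 -1.66->-1.52
```

View pics/z4.png

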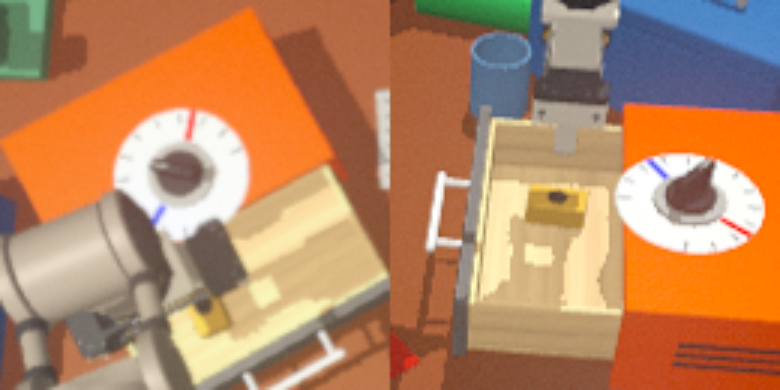

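The jaws stand over the brass, so I'll descend, close and lift a little.

```bash
python3 -m inch '[0,0,0,0,0,0.035,-1, 0,0,0,0,0,0.035,-1, 0,0,0,0,0,0.03,-1, 0,0,0,0,0,0.025,-1, 0,0,0,0,0,0.0155,-1, 0,0,0,0,0,0.01,-1, 0,0,0,0,0,0,-1, 0,0,0,0,0,0,-1]'
python3 -m inch '[0,0,0,0,0,0,1,0,0,0,0,0,0,1,0,0,0,0,0,0,1,0,0,0,0,0,0,1,0,0,0,0,0,0,1,0,0,0,0,0,0,1,0,0,0,0,0,0,1,0,0,0,0,0,0,1]'
```

```text
time: 7.63
tool_pos: [465.8, 300.0, 61.0]
tcp_rot: [-3.142, 0.001, -2.622]
contact_force: [0.4, -0.0, 0.6]
grip_width: 91.8
finger_force: 0.0
time: 8.3
tool_pos: [465.5, 300.2, 60.1]
tcp_rot: [3.142, -0.0, -2.621]
contact_force: [-0.6, -0.2, 0.1]
grip_width: 43.1
finger_force: 0.0
```

```bash
python3 -m inch '[0,0,0,0,0,0,1,0,0,0,0,0,0,1,0,0,0,0,0,0,1,0,0,0,0,0,0,1]'
python3 -m inch '[0,0,0,0,0,-0.01,1,0,0,0,0,0,-0.04,1,0,0,0,0,0,-0.04,1,0,0,0,0,0,-0.04,1,0,0,0,0,0,-0.04,1,0,0,0,0,0,0,1,0,0,0,0,0,0,1]'
python3 - <<'E'
from h import *
print(get_obs()["joint_positions"].round(2)); plan(700,10,180,np.pi); plan(700,10,180,np.pi+.4)
E
```

```text
time: 8.63
tool_pos: [465.5, 300.2, 60.1]
tcp_rot: [3.141, 0.0, -2.621]
contact_force: [-0.7, 1.0, 0.4]
grip_width: 39.8
finger_force: 29.6
time: 9.22
tool_pos: [465.9, 300.2, 197.2]
tcp_rot: [-3.141, 0.003, -2.621]
contact_force: [-0.1, -0.7, -6.6]
grip_width: 40.1
finger_force: 29.6
[ 0.43  0.43  1.51 -0.    1.2  -1.66]
turn az 0.347 (4.3 rows); t [-0.2926 -0.3628  0.0215] (xy rows 9.3, z rows 0.4) q6 -1.66->-1.56
turn az 0.080 (1.0 rows); t [-0.1282 -0.4481  0.0215] (xy rows 9.3, z rows 0.4) q6 -1.66->-1.96
```

```bash
python3 -m inch '[0,0,0.0694,0,0,0,1,0,0,0.0694,0,0,0,1,0,0,0.0694,0,0,0,1,0,0,0.0694,0,0,0,1,0,0,0.0694,0,0,0,1]'
python3 -m inch '[0,0,0,-0.0293,-0.0363,0,1, 0,0,0,-0.0293,-0.0363,0,1, 0,0,0,-0.0293,-0.0363,0,1, 0,0,0,-0.0293,-0.0363,0,1, 0,0,0,-0.0293,-0.0363,0,1, 0,0,0,-0.0293,-0.0363,0,1, 0,0,0,-0.0293,-0.0363,0,1, 0,0,0,-0.0293,-0.0363,0,1, 0,0,0,-0.0293,-0.0363,0,1, 0,0,0,-0.0293,-0.0363,0,1]'
python3 -m inch '[0,0,0,0,0,0.04,1,0,0,0,0,0,0.04,1,0,0,0,0,0,0.04,1,0,0,0,0,0,0.04,1,0,0,0,0,0,0.02,1,0,0,0,0,0,0.01,1,0,0,0,0,0,0,1,0,0,0,0,0,0,1]'
python3 - <<'E'
from h import *
st(); plan(700,10,31,np.pi)
E
```

```text
time: 9.63
tool_pos: [464.1, 299.3, 193.0]
tcp_rot: [-3.139, -0.005, 3.136]
contact_force: [-0.3, 0.1, -5.6]
grip_width: 40.0
finger_force: 29.6
time: 10.47
tool_pos: [699.4, 8.2, 192.0]
tcp_rot: [3.141, -0.006, 3.141]
contact_force: [0.6, 1.2, -5.0]
grip_width: 40.0
finger_force: 29.6
time: 11.13
tool_pos: [699.5, 9.8, 43.1]
tcp_rot: [3.141, -0.002, 3.141]
contact_force: [0.0, -0.1, -5.7]
grip_width: 39.9
finger_force: 29.6
t11.1 [699.5   9.8  43.1] [ 3.141e+00 -2.000e-03  3.141e+00] F [ 0.  -0.1 -5.7] w39.9 f29.6
turn az -0.000 (0.0 rows); t [-0.0006  0.0003  0.0152] (xy rows 0.0, z rows 0.3) q6 -1.67->-1.56
```

```bash
python3 -m inch '[0,0,0,0,0,0.0075,1,0,0,0,0,0,0.0065,1,0,0,0,0,0,0,1,0,0,0,0,0,0,1]'
python3 -m inch '[0,0,0,0,0,0,-1,0,0,0,0,0,0,-1,0,0,0,0,0,0,-1,0,0,0,0,0,0,-1,0,0,0,0,0,-0.02,-1,0,0,0,0,0,-0.04,-1,0,0,0,0,0,-0.04,-1,0,0,0,0,0,-0.04,-1,0,0,0,0,0,-0.04,-1,0,0,0,0,0,0,-1]'
python3 - <<'E'
from h import *
st()
plan(440,100,200,np.pi)
E
```

```text
time: 11.47
tool_pos: [699.9, 9.8, 33.1]
tcp_rot: [3.142, 0.0, 3.142]
contact_force: [-0.4, -0.1, -6.2]
grip_width: 40.3
finger_force: 29.6
time: 12.3
tool_pos: [703.3, 9.5, 186.1]
tcp_rot: [-3.14, 0.014, -3.142]
contact_force: [1.1, -0.6, 1.7]
grip_width: 91.5
finger_force: 0.0
t12.3 [703.3   9.5 186.1] [-3.14   0.014 -3.142] F [ 1.1 -0.6  1.7] w91.5 f0.0
turn az 0.000 (0.0 rows); t [ 0.3291  0.1132 -0.0174] (xy rows 7.0, z rows 0.3) q6 -1.67->-1.35
```

```bash
python3 - <<'E'
from h import *
t=snap("top","top3"); s=snap("scene","scene3")
im=np.hstack([t["image"][100:260,70:350],s["image"][60:300,150:390][:160]])[:,:,::-1]
im2=s["image"][40:340,110:400][:,:,::-1]
a=cv2.resize(t["image"][100:270,70:360][:,:,::-1],(800,469))[:, :430]
b=cv2.resize(im2,None,fx=1.56,fy=1.56)[:469]
cv2.imwrite('pics/z5.png',np.hstack([a,b[:,:370]]))
for n,g,c in(("A",(565.8,-261,-.284),t),("B",(442,-248,.346),t)):
    print(n,fitbox([(c,white(c))],g,(100,40,40),0))
E
```

```text
Traceback (most recent call last):
ValueError: all the input array dimensions except for the concatenation axis must match exactly, but along dimension 0, the array at index 0 has size 469 and the array at index 1 has size 468
```

```bash
python3 - <<'E'
from h import *
t=load("top3"); s=load("scene3")
im=np.hstack([t["image"][100:260,70:230],s["image"][60:220,230:390]])[:,:,::-1]
cv2.imwrite('pics/z5.png',cv2.resize(im,None,fx=2.5,fy=2.5,interpolation=cv2.INTER_CUBIC))
for n,g,c in(("A",(565.8,-261,-.284),t),("B",(442,-248,.346),t)):
    print(n,fitbox([(c,white(c))],g,(100,40,40),0))
E
```

```text
A (array([ 5.66688e+02, -2.61514e+02, -2.90000e-01]), np.float64(0.061))
B (array([ 4.41459e+02, -2.47543e+02,  3.65000e-01]), np.float64(0.082))
```

View pics/z5.png

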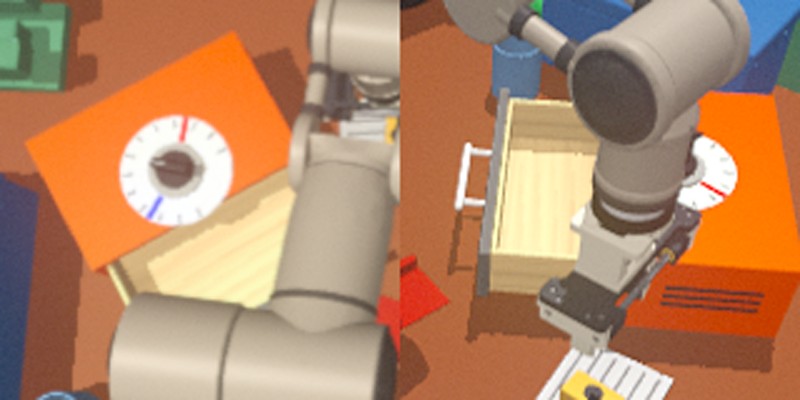

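Brass is on the plate and the drawer looks empty. The tubes have not moved, so tube A is next.

```bash
python3 - <<'E'
from h import *
plan(566.3,-261.2,100,np.pi-.288)
E
```

```text
turn az 0.192 (2.4 rows); t [ 0.0651 -0.3724  0.0993] (xy rows 7.6, z rows 2.0) q6 -1.67->-1.71
```

```bash
python3 -m inch '[0,0,0.064,0,0,0,-1,0,0,0.064,0,0,0,-1,0,0,0.064,0,0,0,-1]'
python3 -m inch '[0,0,0,0.0065,-0.0372,0,-1, 0,0,0,0.0065,-0.0372,0,-1, 0,0,0,0.0065,-0.0372,0,-1, 0,0,0,0.0065,-0.0372,0,-1, 0,0,0,0.0065,-0.0372,0,-1, 0,0,0,0.0065,-0.0372,0.01,-1, 0,0,0,0.0065,-0.0372,0.02,-1, 0,0,0,0.0065,-0.0372,0.02,-1, 0,0,0,0.0065,-0.0372,0.025,-1, 0,0,0,0.0065,-0.0372,0.025,-1]'
python3 -m inch '[0,0,0,0,0,0,-1,0,0,0,0,0,0,-1,0,0,0,0,0,0,-1]'
python3 - <<'E'
from h import *
st(); plan(566.3,-261.2,23,np.pi-.288)
s=snap("scene","scene4"); print(fitbox([(s,white(s))],(441.5,-247.5,.35),(100,40,40),0))
im=s["image"][170:330,130:300][:,:,::-1]
cv2.imwrite('pics/z6.png',cv2.resize(im,None,fx=3,fy=3,interpolation=cv2.INTER_CUBIC))
E
```

```text
time: 12.65
tool_pos: [699.1, 9.8, 175.1]
tcp_rot: [-3.141, -0.003, 2.849]
contact_force: [0.0, 0.0, 0.3]
grip_width: 91.9
finger_force: 0.0
time: 13.48
tool_pos: [564.1, -261.5, 95.0]
tcp_rot: [3.141, -0.002, 2.854]
contact_force: [1.0, 0.2, 0.6]
grip_width: 91.6
finger_force: 0.0
time: 13.73
tool_pos: [565.5, -260.3, 96.4]
tcp_rot: [3.141, -0.001, 2.853]
contact_force: [0.3, -0.8, 0.6]
grip_width: 91.8
finger_force: 0.0
t13.7 [ 565.5 -260.3   96.4] [ 3.141e+00 -1.000e-03  2.853e+00] F [ 0.3 -0.8  0.6] w91.8 f0.0
turn az -0.000 (0.0 rows); t [-0.0013 -0.0007  0.0917] (xy rows 0.0, z rows 1.8) q6 -1.84->-1.71
(array([ 4.38145e+02, -2.22893e+02,  1.29000e-01]), np.float64(0.634))
```

View pics/z6.png

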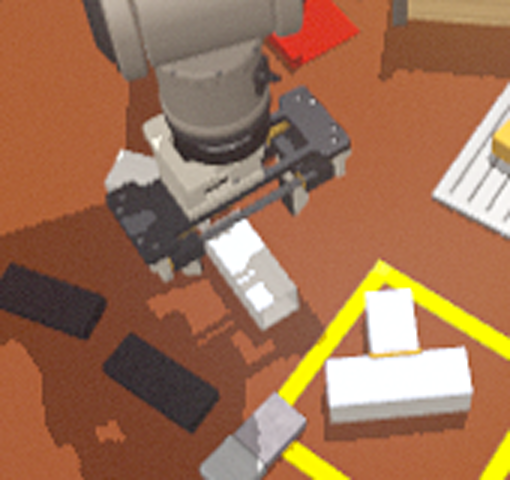

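The jaws straddle tube A squarely.

```bash
python3 -m inch '[0,0,0,-0.001,0,0.035,-1,0,0,0,0,0,0.03,-1,0,0,0,0,0,0.02,-1,0,0,0,0,0,0.007,-1,0,0,0,0,0,0,-1,0,0,0,0,0,0,-1]'
python3 -m inch '[0,0,0,0,0,0,1,0,0,0,0,0,0,1,0,0,0,0,0,0,1,0,0,0,0,0,0,1,0,0,0,0,0,0,1,0,0,0,0,0,0,1,0,0,0,0,0,0,1,0,0,0,0,0,0,1,0,0,0,0,0,0,1,0,0,0,0,0,0,1]'
python3 -m inch '[0,0,0,0,0,0,1,0,0,0,0,0,0,1,0,0,0,0,0,-0.01,1,0,0,0,0,0,-0.04,1,0,0,0,0,0,-0.04,1,0,0,0,0,0,-0.04,1,0,0,0,0,0,-0.04,1,0,0,0,0,0,-0.03,1,0,0,0,0,0,-0.01,1,0,0,0,0,0,0,1]'
python3 - <<'E'
from h import *
p=d2w(-32,-85); print(p); plan(*p,200,TH+np.pi); plan(*p,200,TH)
E
```

```text
time: 14.28
tool_pos: [567.3, -260.6, 24.3]
tcp_rot: [-3.141, 0.002, 2.855]
contact_force: [0.1, -0.8, -0.2]
grip_width: 91.8
finger_force: 0.0
time: 15.12
tool_pos: [566.3, -260.9, 23.3]
tcp_rot: [3.141, -0.0, 2.853]
contact_force: [-0.7, 0.3, 0.2]
grip_width: 39.7
finger_force: 30.0
time: 15.95
tool_pos: [567.0, -261.6, 193.6]
tcp_rot: [-3.14, 0.004, 2.854]
contact_force: [0.4, 0.1, -4.3]
grip_width: 39.8
finger_force: 30.0
[510.20146439 156.52480139]
turn az -0.555 (6.9 rows); t [-0.2102  0.4837 -0.008 ] (xy rows 10.5, z rows 0.2) q6 -1.84->-1.82
turn az 1.539 (19.2 rows); t [ 0.2102 -0.4837 -0.008 ] (xy rows 10.5, z rows 0.2) q6 -1.84->1.32
```

```bash
python3 -m inch '[0,0,-0.0793,0,0,0,1,0,0,-0.0793,0,0,0,1,0,0,-0.0793,0,0,0,1,0,0,-0.0793,0,0,0,1,0,0,-0.0793,0,0,0,1,0,0,-0.0793,0,0,0,1,0,0,-0.0793,0,0,0,1]'
python3 -m inch '[0,0,0,-0.0175,0.0403,0,1,0,0,0,-0.0175,0.0403,0,1,0,0,0,-0.0175,0.0403,0,1,0,0,0,-0.0175,0.0403,0,1,0,0,0,-0.0175,0.0403,0,1,0,0,0,-0.0175,0.0403,0,1,0,0,0,-0.0175,0.0403,0,1,0,0,0,-0.0175,0.0403,0,1]'
python3 -m inch '[0,0,0,-0.0175,0.0403,0,1,0,0,0,-0.0175,0.0403,0,1,0,0,0,-0.0175,0.0403,0,1,0,0,0,-0.0175,0.0403,0,1,0,0,0,0,0,0,1,0,0,0,0,0,0,1,0,0,0,0,0,0,1]'
python3 - <<'E'
from h import *
st(); p=d2w(-32,-85); plan(*p,120,TH+np.pi)
snap("scene","scene5");t=snap("top","top5")
c=load("scene5");im=np.hstack([t["image"][100:260,70:230],c["image"][60:220,230:390]])[:,:,::-1]
cv2.imwrite('pics/z7.png',cv2.resize(im,None,fx=2.5,fy=2.5,interpolation=cv2.INTER_CUBIC))
E
```

```text
time: 16.53
tool_pos: [565.1, -260.5, 188.2]
tcp_rot: [3.137, -0.002, -2.591]
contact_force: [-0.7, 0.0, -3.5]
grip_width: 39.6
finger_force: 30.0
time: 17.2
tool_pos: [526.6, 19.2, 188.9]
tcp_rot: [3.139, -0.004, -2.597]
contact_force: [0.2, 0.0, -3.5]
grip_width: 39.5
finger_force: 30.0
time: 17.78
tool_pos: [508.7, 156.6, 189.6]
tcp_rot: [3.141, -0.003, -2.596]
contact_force: [0.1, 0.1, -3.4]
grip_width: 39.5
finger_force: 30.0
t17.8 [508.7 156.6 189.6] [ 3.141e+00 -3.000e-03 -2.596e+00] F [ 0.1  0.1 -3.4] w39.5 f30.0
turn az 0.000 (0.0 rows); t [-0.0016 -0.001   0.087 ] (xy rows 0.0, z rows 1.7) q6 -1.96->-1.82
```

View pics/z7.png

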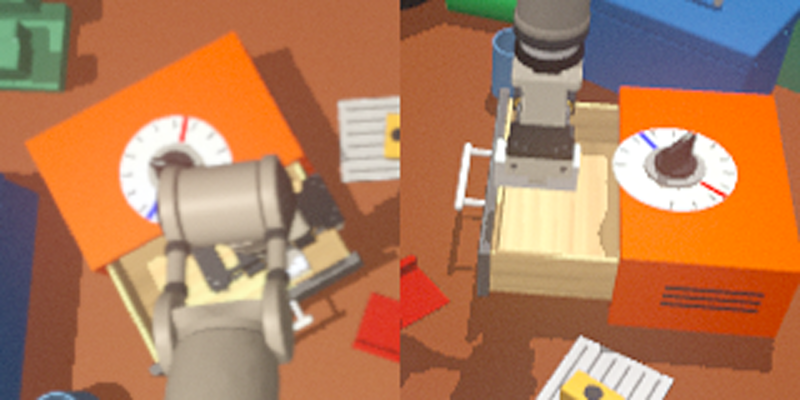

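The tube hangs over the drawer's right part, clear of the walls, so I'll lower it.

```bash
python3 -m inch '[0,0,0,-0.0015,-0.001,0.03,1,0,0,0,0,0,0.03,1,0,0,0,0,0,0.03,1,0,0,0,0,0,0.03,1,0,0,0,0,0,0.02,1,0,0,0,0,0,0.01,1,0,0,0,0,0,0,1,0,0,0,0,0,0,1]'
python3 -m inch '[0,0,0,0,0,0.005,1,0,0,0,0,0,0.005,1,0,0,0,0,0,0,1,0,0,0,0,0,0,1,0,0,0,0,0,0,1]'
```

```text
time: 18.55
tool_pos: [514.3, 156.9, 74.6]
tcp_rot: [-3.14, 0.009, -2.599]
contact_force: [-1.6, 3.8, 18.1]
grip_width: 39.7
finger_force: 30.0
time: 18.97
tool_pos: [516.4, 158.1, 69.8]
tcp_rot: [-3.138, 0.015, -2.599]
contact_force: [-3.7, 8.6, 38.2]
grip_width: 39.4
finger_force: 30.0
```

Unexpected contact at 38 N. I'll back up and look.

```bash
python3 -m inch '[0,0,0,0,0,-0.02,1,0,0,0,0,0,-0.01,1,0,0,0,0,0,0,1,0,0,0,0,0,0,1,0,0,0,0,0,0,1]'
python3 - <<'E'
from h import *
s=snap("scene","scene6");t=snap("top","top6")
im=np.hstack([t["image"][150:260,110:230],s["image"][90:200,250:370]])[:,:,::-1]
cv2.imwrite('pics/z8.png',cv2.resize(im,None,fx=3.3,fy=3.3,interpolation=cv2.INTER_CUBIC))
E
```

```text
time: 19.38
tool_pos: [510.5, 156.2, 86.2]
tcp_rot: [3.141, -0.002, -2.598]
contact_force: [0.6, -0.2, -3.8]
grip_width: 39.9
finger_force: 30.0
```

View pics/z8.png

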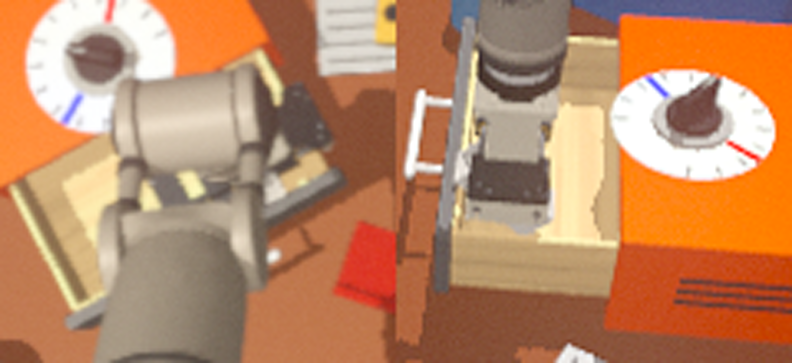

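Probably the grip slackened and the tube slid about 14 mm down in the jaws, touching the floor early. I'll lower gently to first contact and release there.

```bash
python3 -m inch '[0,0,0,0,0,0.005,1,0,0,0,0,0,0.005,1,0,0,0,0,0,0,1,0,0,0,0,0,0,1]'; python3 -m inch '[0,0,0,0,0,0.005,1,0,0,0,0,0,0,1,0,0,0,0,0,0,1]';  python3 -m inch '[0,0,0,0,0,0.004,1,0,0,0,0,0,0,1,0,0,0,0,0,0,1]'
```

```text
time: 19.82
tool_pos: [510.6, 156.8, 78.6]
tcp_rot: [3.141, -0.001, -2.597]
contact_force: [-0.1, -0.6, -3.0]
grip_width: 40.0
finger_force: 30.0
time: 20.07
tool_pos: [511.1, 156.9, 75.2]
tcp_rot: [-3.142, 0.0, -2.597]
contact_force: [0.1, -0.6, -3.4]
grip_width: 39.8
finger_force: 30.0
time: 20.32
tool_pos: [510.9, 156.9, 71.9]
tcp_rot: [3.141, -0.0, -2.597]
contact_force: [-0.0, 0.7, -2.2]
grip_width: 39.5
finger_force: 30.0
```

```bash
python3 -m inch '[0,0,0,0,0,0.002,1,0,0,0,0,0,0,1,0,0,0,0,0,0,1]'; python3 -m inch '[0,0,0,0,0,0,-0.2,0,0,0,0,0,0,-0.2,0,0,0,0,0,0,-0.2,0,0,0,0,0,0,-0.2,0,0,0,0,0,0,-0.2]';python3 -m inch '[0,0,0,0,0,-0.02,-0.2,0,0,0,0,0,-0.04,-0.2,0,0,0,0,0,-0.04,-0.2,0,0,0,0,0,-0.04,-0.2,0,0,0,0,0,-0.03,-0.2]'
python3 - <<'E'
from h import *
plan(441.5,-247.5,150,np.pi+.36)
E
```

```text
time: 20.57
tool_pos: [511.3, 156.9, 70.9]
tcp_rot: [-3.141, 0.001, -2.597]
contact_force: [0.3, 0.1, 0.1]
grip_width: 40.0
finger_force: 30.0
time: 20.98
tool_pos: [511.0, 156.8, 70.5]
tcp_rot: [3.142, 0.0, -2.597]
contact_force: [0.0, -0.3, 0.5]
grip_width: 55.2
finger_force: 0.0
time: 21.4
tool_pos: [511.4, 156.9, 209.2]
tcp_rot: [-3.141, 0.002, -2.597]
contact_force: [-0.4, 0.5, 0.2]
grip_width: 54.9
finger_force: 0.0
turn az 0.123 (1.5 rows); t [ 0.2599 -0.4423  0.0741] (xy rows 10.3, z rows 1.5) q6 -1.96->-2.44
```

```bash
python3 -m inch '[0,0,0.0615,0,0,0,-1,0,0,0.0615,0,0,0,-1,0,0,0,0.0236,-0.0402,0,-1,0,0,0,0.0236,-0.0402,0,-1,0,0,0,0.0236,-0.0402,0,-1,0,0,0,0.0236,-0.0402,0,-1,0,0,0,0.0236,-0.0402,0,-1]'
python3 -m inch '[0,0,0,0.0236,-0.0402,0,-1,0,0,0,0.0236,-0.0402,0.01,-1,0,0,0,0.0236,-0.0402,0.02,-1,0,0,0,0.0236,-0.0402,0.02,-1,0,0,0,0.0236,-0.0402,0.02,-1,0,0,0,0.0236,-0.0402,0.02,-1,0,0,0,0,0,0,-1,0,0,0,0,0,0,-1]'
python3 - <<'E'
from h import *
st()
s=snap("scene","scene7");t=snap("top","top7")
im=np.hstack([t["image"][140:270,90:220],s["image"][80:210,240:370]])[:,:,::-1]
im=cv2.resize(im,None,fx=3,fy=3,interpolation=cv2.INTER_CUBIC)
im2=np.hstack([s["image"][160:320,100:270],t["image"][150:310,210:380]])[:,:,::-1]
im2=cv2.resize(im2,(780,367))[:205]
cv2.imwrite('pics/z9.png',np.vstack([im,im2]))
for c in(t,s):print(fitbox([(c,white(c))],(441.5,-247.5,.36),(100,40,40),0))
plan(441.5,-247.5,23,np.pi+.36)
E
```

```text
time: 21.98
tool_pos: [478.7, -28.3, 206.6]
tcp_rot: [-3.141, 0.0, -2.781]
contact_force: [1.0, -0.5, -1.0]
grip_width: 91.1
finger_force: 0.0
time: 22.65
tool_pos: [440.3, -248.7, 133.5]
tcp_rot: [3.139, -0.001, -2.785]
contact_force: [-0.0, -0.0, 0.3]
grip_width: 91.6
finger_force: 0.0
t22.6 [ 440.3 -248.7  133.5] [ 3.139e+00 -1.000e-03 -2.785e+00] F [-0.  -0.   0.3] w91.6 f0.0
(array([ 473.06 , -304.196,    0.499]), np.float64(0.369))
(array([ 4.49184e+02, -1.96281e+02,  3.97000e-01]), np.float64(0.043))
turn az -0.000 (0.0 rows); t [ 1.000e-04 -8.000e-04  1.396e-01] (xy rows 0.0, z rows 2.8) q6 -2.59->-2.44
```

View pics/z9.png

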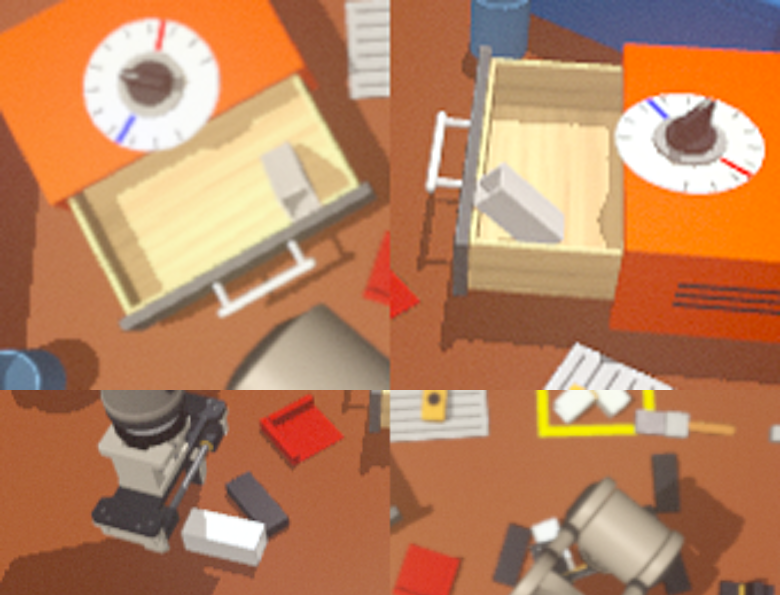

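Tube A tilted in the jaws during the slackening and now leans with its front end up near the panel. Tube B was knocked to about (449,-196), close to a black bar. I'll fit A's tilt and B and the bar from these images.

```bash
cat >> h.py <<'E'
from scipy.spatial.transform import Rotation as Ro
def fit6(views,p0,size):
    # p = x,y,z(centre),yaw,pitch ; views: (cam, mask)
    V=[(c,cv2.resize(m.astype(np.uint8),None,fx=S,fy=S,interpolation=cv2.INTER_NEAREST)) for c,m in views]
    B=np.array([[a,b,h] for a in(-1,1) for b in(-1,1) for h in(-1,1)])*np.array(size)/2
    def cost(p):
        P=Ro.from_euler('ZY',p[3:5]).apply(B)+p[:3]; t=0
        for c,m in V:
            q=(proj(c,P)+.5)*S-.5; f=np.zeros_like(m); cv2.fillConvexPoly(f,cv2.convexHull((q*16).round().astype(np.int32)),1,shift=4)
            t+=(f^m).sum()/m.sum()
        return t
    best=None
    for dp in(-.3,0,.3):
        x0=np.array(p0)+[0,0,0,0,dp]
        r=minimize(cost,x0,method='Nelder-Mead',options=dict(maxiter=600,initial_simplex=np.vstack([x0]+[x0+e for e in np.diag([12,12,12,.2,.2])])))
        if best is None or r.fun<best.fun:best=r
    return best.x.round(3),round(best.fun,3)
def region(c,m,P,z,rad):
    q=proj(c,[[*P,z]])[0]; yy,xx=np.mgrid[:384,:512]; n,lab,stt,_=cv2.connectedComponentsWithStats((m&((xx-q[0])**2+(yy-q[1])**2<rad**2)).astype(np.uint8)); return lab==1+stt[1:,4].argmax()
def grey(c):
    im=c["image"].astype(int); return (im[...,2]>im[...,0]-22)&(im.max(2)>95)
def black(c): return c["image"].max(2)<75
E
python3 - <<'E'
from h import *
t,s=load("top7"),load("scene7")
p=d2w(-32,-85)
v=[(c,region(c,grey(c),p,60,22)) for c in(t,s)]
print([m.sum() for _,m in v])
x,f=fit6(v,(*p,62,TH,0.3),(100,40,40)); print(x,f,w2d(x))
ends=Ro.from_euler('ZY',x[3:5]).apply([[-50,0,-20],[-50,0,20],[50,0,-20],[50,0,20]])+x[:3]
for e in ends: print(w2d(e),e[2].round(1))
o=[]
for (c,m),(y0,x0) in zip(v,((150,120),(80,240))):
    im=cv2.resize(c["image"][:,:,::-1],None,fx=4,fy=4); cs,_=cv2.findContours(cv2.resize(m.astype(np.uint8),None,fx=4,fy=4,interpolation=0),0,1); cv2.drawContours(im,cs,-1,(255,0,255),1)
    P=Ro.from_euler('ZY',x[3:5]).apply(np.array([[a,b,h] for a in(-1,1) for b in(-1,1) for h in(-1,1)])*[50,20,20])+x[:3]
    for k in proj(c,P): cv2.circle(im,tuple((k*4+1.5).astype(int)),3,(255,0,0),1)
    o.append(im[y0*4:y0*4+400,x0*4:x0*4+400])
cv2.imwrite('pics/z10.png',np.hstack(o))
t0=load("top0"); print("barN",fitbox([(t0,black(t0))],(442,-133,-.4),(100,40,20),0), fitbox([(s,black(s))],(442,-133,-.4),(100,40,20),0))
E
```

```text
[np.int64(10), np.int64(547)]
[491.967  98.667  -8.41    0.853   1.42 ] 12.272 [ -77.6 -125. ]
[-103.6 -133.3] 38.0
[ -65.9 -121.3] 44.0
[ -89.3 -128.7] -60.8
[ -51.6 -116.8] -54.8
barN (array([ 442. , -133. ,   -0.7]), np.float64(inf)) (array([221.   ,  30.   ,  -0.637]), np.float64(1.0))h.py:38: RuntimeWarning: divide by zero encountered in scalar divide
  t+=(f^m).sum()/m.sum()
  np.max(np.abs(fsim[0] - fsim[1:])) <= fatol):
```

View pics/z10.png

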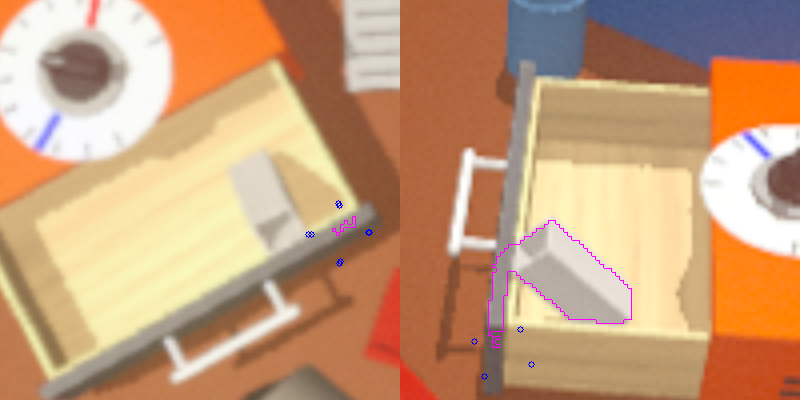

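The overlay mask was poor, but the image is clear. Tube A leans about 40 degrees, with its front end raised on the panel side at top crop (276,217)-(288,245). I'll fit it from hand-picked outlines.

```bash
python3 - <<'E'
from h import *
t,s=load("top7"),load("scene7")
def pm(pts):
    m=np.zeros((384,512),np.uint8); q=np.array(pts,float); cv2.fillConvexPoly(m,cv2.convexHull(q.round().astype(np.int32)),1); return m>0
mt=pm([(x/4+120-.4,y/4+150-.4) for x,y in((229,170),(262,150),(288,195),(302,237),(275,250),(250,220))])
ms=pm([((x-400)/4+240-.4,y/4+80-.4) for x,y in((517,256),(522,272),(570,318),(628,323),(632,290),(553,220))])
p=d2w(-40,-85)
for v in([(t,mt),(s,ms)],):
    x,f=fit6(v,(*p,75,TH,.6),(100,40,40)); print(x,f,w2d(x))
    for e in Ro.from_euler('ZY',x[3:5]).apply([[-50,0,-20],[-50,0,20],[50,0,-20],[50,0,20]])+x[:3]: print(w2d(e),e[2].round(1))
    R=Ro.from_euler('ZY',x[3:5]).as_matrix()
# panel: inner/outer top edge from the scene/top at z=111
for n,c,pts in(("s",s,((517,80),(537,80))),("t",t,((350,205),(372,208)))):
    for q in pts:
        u=((q[0]-400)/4+240,q[1]/4+80) if n=="s" else (q[0]/4+120,q[1]/4+150)
        print(n,q,w2d(w(c,u,111)))
h=s["image"].max(2); print("bar N probe",[ (proj(s,[[442,-133,20]])[0].round(), proj(t,[[442,-133,20]])[0].round())], s["image"][tuple(proj(s,[[442,-133,20]])[0].round().astype(int)[::-1])])
E
```

```text
[512.311 154.785  90.841   0.627   0.832] 0.339 [-31.1 -87.6]
[-79.4 -91.6] 114.3
[-49.9 -89.1] 141.3
[-12.3 -86. ] 40.4
[ 17.2 -83.6] 67.3
s (517, 80) [-96.1 139.1]
s (537, 80) [-78.2 141. ]
t (350, 205) [ -79.1 -152.5]
t (372, 208) [ -91.2 -168.4]
bar N probe [(array([210., 209.]), array([264., 222.]))] [105  93  94]
```

Cause found: the panel's inner face is at x≈-79 in my drawer frame, not -92, so the tube's end caught on the panel and pivoted in the jaws. I'll regrip it where it was, pull it 22 mm inward, and press down so the floor levels it. Tube B sits well clear meanwhile.

```bash
python3 - <<'E'
from h import *
plan(511,156.9,200,TH+np.pi)
E
```

```text
turn az -0.123 (1.5 rows); t [-0.3361  0.3865 -0.0817] (xy rows 10.2, z rows 1.6) q6 -2.59->-1.82
```

```bash
python3 -m inch '[0,0,-0.0615,0,0,-0.04,-0.2,0,0,-0.0615,0,0,-0.0417,-0.2,0,0,0,-0.03055,0.03515,0,-0.2,0,0,0,-0.03055,0.03515,0,-0.2,0,0,0,-0.03055,0.03515,0,-0.2,0,0,0,-0.03055,0.03515,0,-0.2]'
python3 -m inch '[0,0,0,-0.03055,0.03515,0,-0.2,0,0,0,-0.03055,0.03515,0,-0.2,0,0,0,-0.03055,0.03515,0,-0.2,0,0,0,-0.03055,0.03515,0,-0.2,0,0,0,-0.03055,0.03515,0,-0.2,0,0,0,-0.03055,0.03515,0,-0.2,0,0,0,-0.03055,0.03515,0,-0.2,0,0,0,0,0,0,-0.2,0,0,0,0,0,0,-0.2]'
python3 - <<'E'
from h import *
st(); plan(511,156.9,74,TH+np.pi)
t=snap("top","top8"); 
p=(449,-196,.397)
print(fitbox([(t,white(t))],p,(100,40,40),0))
for th in(60,75,90):
    m=t["image"].max(2)<th
    print(th,m[215:230,255:275].sum(),fitbox([(t,m)],(442,-133,-.4),(100,40,20),0))
E
```

```text
time: 23.25
tool_pos: [466.8, -97.5, 201.0]
tcp_rot: [-3.14, 0.002, -2.596]
contact_force: [0.9, 0.2, 0.6]
grip_width: 57.4
finger_force: 0.0
time: 24.0
tool_pos: [510.2, 159.8, 200.5]
tcp_rot: [-3.141, 0.001, -2.591]
contact_force: [-0.1, -0.5, -0.8]
grip_width: 55.1
finger_force: 0.0
t24.0 [510.2 159.8 200.5] [-3.141e+00  1.000e-03 -2.591e+00] F [-0.1 -0.5 -0.8] w55.1 f0.0
turn az 0.004 (0.0 rows); t [ 0.001  -0.0037  0.1581] (xy rows 0.1, z rows 3.2) q6 -1.96->-1.82
(array([ 4.51072e+02, -1.99409e+02,  3.80000e-01]), np.float64(0.068))
60 0 (array([ 442. , -133. ,   -0.7]), np.float64(inf))
75 0 (array([ 442. , -133. ,   -0.7]), np.float64(inf))
90 143 (array([ 4.42390e+02, -1.27355e+02, -2.61000e-01]), np.float64(0.253))h.py:38: RuntimeWarning: divide by zero encountered in scalar divide
  t+=(f^m).sum()/m.sum()
  np.max(np.abs(fsim[0] - fsim[1:])) <= fatol):
```

```bash
python3 -m inch '[0,0,0,0.001,-0.001,0.04,-0.2,0,0,0,0,-0.001,0.04,-0.2,0,0,0,0,0,0.035,-0.2,0,0,0,0,0,0.025,-0.2,0,0,0,0,0,0.015,-0.2,0,0,0,0,0,0.003,-0.2,0,0,0,0,0,0,-0.2]'
python3 -m inch '[0,0,0,0,0,0,1,0,0,0,0,0,0,1,0,0,0,0,0,0,1,0,0,0,0,0,0,1,0,0,0,0,0,0,1]'
python3 -m inch '[0,0,0,0,0,-0.004,1,0,0,0,0,0,-0.004,1,0,0,0,-0.01,0,0,1,0,0,0,-0.0175,0,0,1,0,0,0,0,0,0,1,0,0,0,0,0,0,1]'
```

```text
time: 24.63
tool_pos: [510.7, 153.9, 73.3]
tcp_rot: [3.141, -0.001, -2.598]
contact_force: [0.8, -0.0, 0.9]
grip_width: 54.8
finger_force: 0.0
time: 25.05
tool_pos: [511.8, 154.9, 74.7]
tcp_rot: [-3.141, 0.002, -2.597]
contact_force: [-1.6, 0.7, 6.9]
grip_width: 40.0
finger_force: 29.9
time: 25.55
tool_pos: [530.3, 166.3, 79.5]
tcp_rot: [3.142, -0.0, -2.597]
contact_force: [-0.5, -0.8, -3.9]
grip_width: 40.0
finger_force: 29.9
```

Gripped and free of the panel. Pressing down in steps to level it.

```bash
for i in 1; do python3 -m inch '[0,0,0,0,0,0.005,1,0,0,0,0,0,0.004,1,0,0,0,0,0,0,1,0,0,0,0,0,0,1]'; python3 -m inch '[0,0,0,0,0,0.005,1,0,0,0,0,0,0,1,0,0,0,0,0,0,1]'; python3 -m inch '[0,0,0,0,0,0.005,1,0,0,0,0,0,0,1,0,0,0,0,0,0,1]'; done
```

```text
time: 25.88
tool_pos: [530.8, 166.8, 74.1]
tcp_rot: [-3.141, 0.004, -2.597]
contact_force: [0.5, 2.8, 6.1]
grip_width: 39.8
finger_force: 30.0
time: 26.13
tool_pos: [531.5, 167.2, 71.1]
tcp_rot: [-3.141, 0.006, -2.597]
contact_force: [-2.6, 4.7, 12.8]
grip_width: 39.6
finger_force: 30.0
time: 26.38
tool_pos: [531.4, 167.1, 67.0]
tcp_rot: [-3.141, 0.006, -2.597]
contact_force: [-0.9, 4.2, 11.5]
grip_width: 39.8
finger_force: 30.0
```

```bash
python3 -m inch '[0,0,0,0,0,0.005,1,0,0,0,0,0,0,1,0,0,0,0,0,0,1]'; python3 -m inch '[0,0,0,0,0,0.005,1,0,0,0,0,0,0,1,0,0,0,0,0,0,1]'; python3 -m inch '[0,0,0,0,0,0.004,1,0,0,0,0,0,0,1,0,0,0,0,0,0,1]'; python3 -m inch '[0,0,0,0,0,0.003,1,0,0,0,0,0,0,1,0,0,0,0,0,0,1]'
```

```text
time: 26.63
tool_pos: [532.0, 167.5, 63.8]
tcp_rot: [-3.14, 0.007, -2.597]
contact_force: [-1.8, 4.8, 16.7]
grip_width: 40.0
finger_force: 30.0
time: 26.88
tool_pos: [533.5, 168.3, 62.1]
tcp_rot: [-3.139, 0.012, -2.597]
contact_force: [-3.3, 7.6, 31.5]
grip_width: 39.9
finger_force: 30.0
time: 27.13
tool_pos: [534.2, 168.7, 60.0]
tcp_rot: [-3.139, 0.014, -2.597]
contact_force: [-4.8, 8.6, 38.5]
grip_width: 39.9
finger_force: 30.0
time: 27.38
tool_pos: [534.5, 168.9, 58.1]
tcp_rot: [-3.139, 0.015, -2.597]
contact_force: [-4.9, 9.2, 40.6]
grip_width: 39.9
finger_force: 30.0
```

```bash
python3 -m inch '[0,0,0,0,0,-0.006,1,0,0,0,0,0,0,1,0,0,0,0,0,0,-0.2,0,0,0,0,0,0,-0.2,0,0,0,0,0,0,-0.2,0,0,0,0,0,0,-0.2]'
python3 -m inch '[0,0,0,0,0,-0.02,-0.2,0,0,0,0,0,-0.04,-0.2,0,0,0,0,0,-0.04,-0.2,0,0,0,0,0,-0.04,-0.2,0,0,0,0,0,-0.03,-0.2,0,0,0,0,-0.05,0,-1,0,0,0,0,-0.05,0,-1,0,0,0,0,-0.05,0,-1,0,0,0,0,-0.05,0,-1]'
python3 - <<'E'
from h import *
st(); t=snap("top","top9"); s=snap("scene","scene9")
im=np.hstack([t["image"][150:250,120:220],s["image"][80:180,240:340]])[:,:,::-1]
cv2.imwrite('pics/z11.png',cv2.resize(im,None,fx=4,fy=4,interpolation=cv2.INTER_CUBIC))
print(fitbox([(t,white(t))],(451,-199.4,.38),(100,40,40),0)); plan(445,-202,150,np.pi+.38)
E
```

```text
time: 27.88
tool_pos: [529.5, 165.7, 55.2]
tcp_rot: [3.141, -0.001, -2.597]
contact_force: [-1.1, -1.1, 0.7]
grip_width: 54.5
finger_force: 0.0
time: 28.63
tool_pos: [613.3, 27.7, 191.5]
tcp_rot: [3.141, -0.001, -2.596]
contact_force: [-0.3, 0.8, -0.0]
grip_width: 77.5
finger_force: 0.0
t28.6 [613.3  27.7 191.5] [ 3.141e+00 -1.000e-03 -2.596e+00] F [-0.3  0.8 -0. ] w77.5 f0.0
(array([ 4.50681e+02, -1.99516e+02,  3.92000e-01]), np.float64(0.08))
turn az 0.106 (1.3 rows); t [ 0.3019 -0.1832  0.0509] (xy rows 7.1, z rows 1.0) q6 -2.19->-2.38
```

View pics/z11.png

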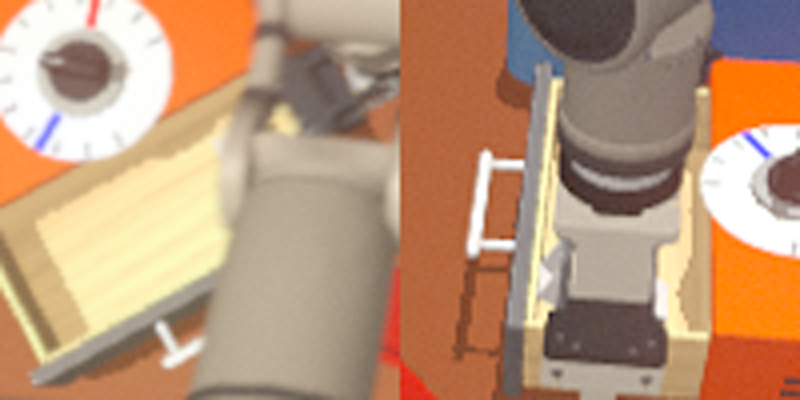

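The arm hides tube A here, and the drawer was dragged in by about 15 mm, with the handle now at scene crop (485,200). I'll move over tube B and fit A numerically from a clear shot.

```bash
python3 -m inch '[0,0,0.053,0,0,0,-0.2,0,0,0.053,0,0,0,-0.2,0,0,0,0.0378,-0.0229,0,-0.2,0,0,0,0.0378,-0.0229,0,-0.2,0,0,0,0.0378,-0.0229,0,-0.2,0,0,0,0.0378,-0.0229,0,-0.2,0,0,0,0.0378,-0.0229,0,-0.2,0,0,0,0.0378,-0.0229,0,-0.2,0,0,0,0.0378,-0.0229,0,-0.2,0,0,0,0.0378,-0.0229,0,-0.2]'
python3 -m inch '[0,0,0,0,0,0.03,-0.2,0,0,0,0,0,0,-0.2,0,0,0,0,0,0,-0.2,0,0,0,0,0,0,-0.2]'
python3 - <<'E'
from h import *
st(); plan(439.6,-204.2,23,np.pi+.39)
t=snap("top","top10"); s=snap("scene","scene10")
print("B",fitbox([(s,white(s))],(450.7,-199.5,.39),(100,40,40),0))
for c,(y0,x0,y1,x1) in((t,(175,155,225,205)),(s,(120,250,172,310))):
    im=c["image"].astype(int); d=(im[...,0]-im[...,2])[y0:y1,x0:x1][::2,::1]   # warm wood = large, steel = small
    print("\n".join("".join("%s"%("#" if v<8 else "+" if v<25 else "." if v<60 else " ") for v in r) for r in d)); print('-')
E
```

```text
time: 29.57
tool_pos: [442.3, -198.0, 191.4]
tcp_rot: [3.141, -0.001, -2.756]
contact_force: [0.4, -0.5, 0.2]
grip_width: 55.0
finger_force: 0.0
time: 29.9
tool_pos: [444.3, -196.8, 168.2]
tcp_rot: [3.141, 0.0, -2.755]
contact_force: [0.7, -0.4, -0.3]
grip_width: 55.3
finger_force: 0.0
t29.9 [ 444.3 -196.8  168.2] [ 3.141  0.    -2.755] F [ 0.7 -0.4 -0.3] w55.3 f0.0
turn az -0.002 (0.0 rows); t [ 0.0089 -0.0063  0.1815] (xy rows 0.2, z rows 3.6) q6 -2.53->-2.40
B (array([ 4.49082e+02, -1.96251e+02,  4.06000e-01]), np.float64(0.043))
#####+.                                           
####+.                                            
###+.                                             
##+.                    .....                     
+.                  .....++...                    
                  ....++.++....                   
                   ..+....+..++..                 
                    ...+.+..++....                
                     ..+++++++++..                
                     ...++++++......              
                      ....+++++++++..             

[... 1603 characters left out ...]
++++++++++++++++++..       
                 .++++. .++++++++++++++++++++++++++++++..   
                 .++++  .++++++++++++++++++++++++++++++++   
                 ++++.  ..+++++++++++++++++++++++++++++++   
                 #+++.      ..+++++++++++++++++++++++++++   
                .++++.           .+++++++++++++++++++++++   
                .++++ .              ..++++++++++++++++.    
                .++++                            .....      
                .+++.                                       
                .+++.                                       
                ++++.                                       
                ++++.                                       
-
```

```bash
python3 - <<'E'
from h import *
t,s=load("top10"),load("scene10")
im=s["image"].astype(int); m=(im[...,0]-im[...,2]<42); box=np.zeros_like(m); box[130:164,273:310]=1; m&=box
n,lab,stt,_=cv2.connectedComponentsWithStats(m.astype(np.uint8)); ms=lab==1+stt[1:,4].argmax()
im=t["image"].astype(int); mt=(im[...,0]-im[...,2]<42); box=np.zeros_like(mt); box[180:207,170:197]=1; mt&=box
for y in range(180,207): # cut panel strip below the line seen
    mt[y,int(197-(y-199)*1.9) if y>199 else 197:]=0
n,lab,stt,_=cv2.connectedComponentsWithStats(mt.astype(np.uint8)); mt=lab==1+stt[1:,4].argmax()
print(ms.sum(),mt.sum())
p=d2w(0,-88)
print("flat scene",*(lambda r:(r,w2d(r[0])))(fitbox([(s,ms)],(*p,TH),(100,40,40),38)))
print("flat top",*(lambda r:(r,w2d(r[0])))(fitbox([(t,mt)],(*p,TH),(100,40,40),38)))
print("flat both",*(lambda r:(r,w2d(r[0])))(fitbox([(t,mt),(s,ms)],(*p,TH),(100,40,40),38)))
x,f=fit6([(t,mt),(s,ms)],(*p,58,TH,.1),(100,40,40)); print("tilt",x,f,w2d(x))
# handle position now
for n,c in(("t",t),("s",s)):
    wh=c["image"].min(2).astype(np.float32)
    for l in(-25,0,25):
        d=np.arange(-145,-90,.5); q=proj(c,[[*d2w(k,l),87] for k in d]).astype(np.float32)
        v=cv2.remap(wh,q[:,:1],q[:,1:],cv2.INTER_LINEAR)[:,0]; k=np.clip(v-120,0,None); print(n,l,round((k*d).sum()/max(k.sum(),1),1),end=' ')
E
```

```text
510 271
flat scene (array([5.19130e+02, 1.88852e+02, 4.80000e-02]), np.float64(0.116)) [ -7.6 -62. ]
flat top (array([5.44113e+02, 1.75222e+02, 5.12000e-01]), np.float64(0.271)) [  6.7 -86.6]
flat both (array([5.32339e+02, 1.70536e+02, 4.95000e-01]), np.float64(0.966)) [ -5.8 -84.5]
tilt [5.32284e+02 1.65816e+02 8.28750e+01 5.50000e-01 5.08000e-01] 0.374 [ -8.3 -88.5]
t -25 -116.9 t 0 -116.9 t 25 -116.8 s -25 -117.2 s 0 -117.3 s 25 -117.8
```

Tube A still leans, by about 29°, with its front edge on the panel, and the handle is now at x=-117 (15 mm in). I'll hook the drawer fully out again, then lower A's front end holding it near that end.

```bash
python3 - <<'E'
from h import *
p=d2w(-101.5,0); print(p); plan(*p,210,TH+np.pi)
E
```

```text
[406.70457999 193.18056381]
turn az -0.105 (1.3 rows); t [-0.2122  0.4416 -0.0518] (xy rows 9.8, z rows 1.0) q6 -2.53->-1.67
```

```bash
python3 -m inch '[0,0,-0.0525,0,0,-0.026,1,0,0,-0.0525,0,0,-0.026,1,0,0,0,-0.02122,0.04416,0,1,0,0,0,-0.02122,0.04416,0,1,0,0,0,-0.02122,0.04416,0,1,0,0,0,-0.02122,0.04416,0,1,0,0,0,-0.02122,0.04416,0,1,0,0,0,-0.02122,0.04416,0,1]'
python3 -m inch '[0,0,0,-0.02122,0.04416,0,1,0,0,0,-0.02122,0.04416,0,1,0,0,0,-0.02122,0.04416,0,1,0,0,0,-0.02122,0.04416,0,1,0,0,0,0,0,0,1,0,0,0,0,0,0,1,0,0,0,0,0,0,1,0,0,0,0,0,0,1]'
python3 - <<'E'
from h import *
p=d2w(-101.5,0); plan(*p,84,TH+np.pi); c=snap("scene","s11"); wh=c["image"].min(2).astype(np.float32)
for l in(-45,45):
        d=np.arange(-145,-90,.5); q=proj(c,[[*d2w(k,l),87] for k in d]).astype(np.float32)
        v=cv2.remap(wh,q[:,:1],q[:,1:],cv2.INTER_LINEAR)[:,0]; k=np.clip(v-120,0,None); print(l,round((k*d).sum()/max(k.sum(),1),1))
E
```

```text
time: 30.67
tool_pos: [421.2, 39.0, 210.3]
tcp_rot: [-3.141, 0.001, -2.597]
contact_force: [1.3, 0.2, 0.8]
grip_width: 6.4
finger_force: 0.0
time: 31.33
tool_pos: [406.7, 192.0, 209.7]
tcp_rot: [-3.141, 0.0, -2.599]
contact_force: [0.5, 0.8, 0.1]
grip_width: 0.6
finger_force: 0.0
turn az -0.002 (0.0 rows); t [-0.0007  0.0012  0.1572] (xy rows 0.0, z rows 3.1) q6 -1.84->-1.67
-45 -106.2
45 -117.3
```

```bash
python3 -m inch '[0,0,0,0,0,0.04,1,0,0,0,0,0,0.04,1,0,0,0,0,0,0.03,1,0,0,0,0,0,0.02,1,0,0,0,0,0,0.014,1,0,0,0,0,0,0.013,1,0,0,0,0,0,0,1,0,0,0,0,0,0,1]'
python3 -m inch '[0,0,0,0.005,0,0,1,0,0,0,0.007,0,0,1,0,0,0,0.007,0,0,1,0,0,0,0,0,0,1]'; python3 -m inch '[0,0,0,0.004,0,0,1,0,0,0,0,0,0,1,0,0,0,0,0,0,1]'; python3 -m inch '[0,0,0,-0.008,0,0,1,0,0,0,0,0,0,1,0,0,0,0,0,0,1]'
```

```text
time: 32.05
tool_pos: [406.7, 191.6, 83.8]
tcp_rot: [3.141, -0.001, -2.601]
contact_force: [0.1, 0.3, -0.1]
grip_width: 0.3
finger_force: 0.0
time: 32.38
tool_pos: [393.7, 184.5, 84.7]
tcp_rot: [-3.141, 0.002, -2.599]
contact_force: [2.1, 0.8, 0.0]
grip_width: 0.4
finger_force: 0.9
time: 32.63
tool_pos: [393.6, 184.3, 84.8]
tcp_rot: [-3.141, 0.008, -2.599]
contact_force: [8.9, 7.2, -4.9]
grip_width: 0.4
finger_force: 5.2
time: 32.88
tool_pos: [395.7, 186.3, 83.8]
tcp_rot: [3.141, -0.001, -2.598]
contact_force: [-0.8, -0.3, 0.4]
grip_width: 0.4
finger_force: 0.0
```

```bash
python3 -m inch '[0,0,0,0,0,-0.03,1,0,0,0,0,0,-0.04,1,0,0,0,0,0,-0.04,1,0,0,0,0,0,-0.04,-0.2,0,0,0,0.04,0,0,-0.2,0,0,0,0.04,0,0,-0.2,0,0,0,0,0,0,-0.2,0,0,0,0,0,0,-0.2]'
python3 - <<'E'
from h import *
s=snap("scene","s12")
im=s["image"].astype(int); m=(im[...,0]-im[...,2]<42); y0,y1,x0,x1=118,172,250,312
d=(im[...,0]-im[...,2])[y0:y1:2,x0:x1]
print("\n".join("".join("#" if v<8 else "+" if v<25 else "." if v<60 else " " for v in r) for r in d))
p=d2w(-23,-88); plan(*d2w(-40,-88),150,TH+np.pi)
E
```

```text
time: 33.55
tool_pos: [340.0, 152.8, 203.9]
tcp_rot: [3.141, -0.001, -2.599]
contact_force: [-0.1, -0.4, -0.0]
grip_width: 29.1
finger_force: 0.0
      +#+        #+++                                         
     .#+#++++++##++++                                         
     +#+     ....+++.                                         
    .##+        ++++.                                         
    .##+        #+++                                          
    +#+.        ++++                                          
   .##+        .+++.                                          
   .##+        ++++.                                          
   +#+.        #+++.                                          
   +#+        .+++.                                           
  .##+        ++++.       ..                                  
  .#+#++++++#+++++.     .++++++..                             
  +#+.   ....+++++.    .+++++++++++..                         
   .         .++++  ..+++++++++++++++++..                     
             ++++.  +++++++++++++++++++++++..                 
             #+++.  +++++++++++++++++++++++++++..             
            .++++. .+++++++++++++++++++++++++++++++.          
            .++++  .++++++++++++++++++++++++++++++++          
            ++++.  ...++++++++++++++++++++++++++++++          
            #+++.       ..++++++++++++++++++++++++++          
           .++++.            .++++++++++++++++++++++          
           .++++                 ......+++++++++++.           
           .+++.                                              
           .+++.                                              
           .+++.                                              
           .+++.                                              
           ++++.                                              
turn az -0.002 (0.0 rows); t [-0.1728 -0.1097  0.0676] (xy rows 4.1, z rows 1.4) q6 -1.90->-1.83
```

```bash
python3 -m inch '[0,0,0,-0.0346,-0.022,0,-0.2,0,0,0,-0.0346,-0.022,0,-0.2,0,0,0,-0.0346,-0.022,0,-0.2,0,0,0,-0.0346,-0.022,0.02,-0.2,0,0,0,-0.0346,-0.022,0.02,-0.2,0,0,0,0,0,0.02,-0.2,0,0,0,0,0,0,-0.2,0,0,0,0,0,0,-0.2]'
python3 -m inch '[0,0,0,0,0,0.03,-0.2,0,0,0,0,0,0.03,-0.2,0,0,0,0,0,0.02,-0.2,0,0,0,0,0,0.01,-0.2,0,0,0,0,0,0,-0.2]'
python3 - <<'E'
from h import *
st(); plan(*d2w(-40,-88),85,TH+np.pi)
E
```

```text
time: 34.27
tool_pos: [505.0, 149.6, 154.5]
tcp_rot: [3.14, -0.003, -2.598]
contact_force: [0.4, 0.7, 0.3]
grip_width: 55.2
finger_force: 0.0
time: 34.68
tool_pos: [504.6, 149.7, 83.5]
tcp_rot: [3.141, -0.002, -2.598]
contact_force: [0.3, -0.6, 0.1]
grip_width: 54.8
finger_force: 0.0
t34.7 [504.6 149.7  83.5] [ 3.141e+00 -2.000e-03 -2.598e+00] F [ 0.3 -0.6  0.1] w54.8 f0.0
turn az -0.001 (0.0 rows); t [-0.0004 -0.0001 -0.0019] (xy rows 0.0, z rows 0.0) q6 -1.97->-1.83
```

```bash
python3 -m inch '[0,0,0,0,0,0,1,0,0,0,0,0,0,1,0,0,0,0,0,0,1,0,0,0,0,0,0,1,0,0,0,0,0,0,1]'
python3 -m inch '[0,0,0,0,0,-0.006,1,0,0,0,-0.01,0,-0.006,1,0,0,0,-0.012,0,-0.003,1,0,0,0,-0.012,0,0,1,0,0,0,0,0,0,1,0,0,0,0,0,0,1]'
python3 -m inch '[0,0,0,0,0,0.01,1,0,0,0,0,0,0.01,1,0,0,0,0,0,0.005,1,0,0,0,0,0,0,1,0,0,0,0,0,0,1]'
python3 -m inch '[0,0,0,0,0,0.007,1,0,0,0,0,0,0,1,0,0,0,0,0,0,1]'
python3 -m inch '[0,0,0,0,0,0.007,1,0,0,0,0,0,0,1,0,0,0,0,0,0,1]'
```

```text
time: 35.1
tool_pos: [506.3, 149.8, 85.1]
tcp_rot: [-3.141, 0.003, -2.599]
contact_force: [0.1, 1.7, 5.3]
grip_width: 40.1
finger_force: 29.8
time: 35.6
tool_pos: [528.1, 163.4, 95.3]
tcp_rot: [3.141, -0.002, -2.598]
contact_force: [-0.5, 0.3, -2.1]
grip_width: 39.7
finger_force: 29.8
time: 36.02
tool_pos: [528.4, 163.5, 75.4]
tcp_rot: [3.141, -0.001, -2.599]
contact_force: [0.2, 1.5, -1.3]
grip_width: 39.5
finger_force: 30.0
time: 36.27
tool_pos: [528.8, 163.7, 70.2]
tcp_rot: [3.141, 0.0, -2.599]
contact_force: [-0.4, 2.2, -0.1]
grip_width: 39.8
finger_force: 30.0
time: 36.52
tool_pos: [528.7, 163.6, 64.6]
tcp_rot: [3.141, -0.0, -2.598]
contact_force: [-0.2, 1.7, 0.7]
grip_width: 39.5
finger_force: 30.0
```

It levels easily, at about 4 N. I'll continue down.

```bash
python3 -m inch '[0,0,0,0,0,0.006,1,0,0,0,0,0,0,1,0,0,0,0,0,0,1]'
python3 -m inch '[0,0,0,0,0,0.005,1,0,0,0,0,0,0,1,0,0,0,0,0,0,1]'
python3 -m inch '[0,0,0,0,0,0.003,1,0,0,0,0,0,0,1,0,0,0,0,0,0,1]'
```

```text
time: 36.77
tool_pos: [528.7, 163.6, 59.7]
tcp_rot: [3.141, -0.0, -2.599]
contact_force: [-0.3, 2.7, 0.5]
grip_width: 40.1
finger_force: 30.0
time: 37.02
tool_pos: [528.7, 163.6, 55.6]
tcp_rot: [3.141, -0.0, -2.598]
contact_force: [-0.1, 2.7, 0.6]
grip_width: 39.6
finger_force: 30.0
time: 37.27
tool_pos: [528.8, 163.7, 53.4]
tcp_rot: [3.142, 0.0, -2.598]
contact_force: [-1.3, 2.9, 3.1]
grip_width: 39.8
finger_force: 30.0
```

```bash
python3 -m inch '[0,0,0,0,0,0,-0.2,0,0,0,0,0,0,-0.2,0,0,0,0,0,0,-0.2,0,0,0,0,0,0,-0.2,0,0,0,0,0,-0.02,-0.2,0,0,0,0,0,-0.04,-0.2,0,0,0,0,0,-0.04,-0.2,0,0,0,0,0,-0.04,-0.2,0,0,0,0,0,-0.035,-0.2,0,0,0,0,0,0,-0.2]'
python3 - <<'E'
from h import *
st(); plan(439,-204,150,np.pi+.395)
E
```

```text
time: 38.1
tool_pos: [531.5, 163.9, 199.5]
tcp_rot: [-3.137, 0.01, -2.599]
contact_force: [0.3, 0.2, 0.9]
grip_width: 54.9
finger_force: 0.0
t38.1 [531.5 163.9 199.5] [-3.137  0.01  -2.599] F [0.3 0.2 0.9] w54.9 f0.0
turn az 0.099 (1.2 rows); t [ 0.2837 -0.3799  0.0619] (xy rows 9.5, z rows 1.2) q6 -1.95->-2.40
```

```bash
python3 -m inch '[0,0,0.05,0,0,0,-0.2,0,0,0.049,0,0,0,-0.2,0,0,0,0.02837,-0.038,0,-0.2,0,0,0,0.02837,-0.038,0,-0.2,0,0,0,0.02837,-0.038,0,-0.2,0,0,0,0.02837,-0.038,0,-0.2,0,0,0,0.02837,-0.038,0,-0.2]'
python3 -m inch '[0,0,0,0.02837,-0.038,0,-0.2,0,0,0,0.02837,-0.038,0,-0.2,0,0,0,0.02837,-0.038,0.02,-0.2,0,0,0,0.02837,-0.038,0.02,-0.2,0,0,0,0.02837,-0.038,0.02,-0.2,0,0,0,0,0,0,-0.2,0,0,0,0,0,0,-0.2,0,0,0,0,0,0,-0.2]'
python3 - <<'E'
from h import *
st(); t=snap("top","t13"); s=snap("scene","s13")
print("B s",fitbox([(s,white(s))],(450,-198,.395),(100,40,40),0))
plan(439,-204,23,np.pi+.395)
for c,(y0,y1,x0,x1) in((t,(178,232,150,205)),(s,(118,172,250,312))):
    im=c["image"].astype(int); d=(im[...,0]-im[...,2])[y0:y1:2,x0:x1]
    print("\n".join("".join("#" if v<8 else "+" if v<25 else "." if v<60 else " " for v in r) for r in d))
E
```

```text
time: 38.68
tool_pos: [481.5, -21.9, 193.0]
tcp_rot: [3.141, -0.001, -2.747]
contact_force: [0.2, -0.3, -0.9]
grip_width: 55.0
finger_force: 0.0
time: 39.35
tool_pos: [435.9, -204.1, 145.3]
tcp_rot: [3.141, -0.0, -2.748]
contact_force: [0.7, 0.9, -0.4]
grip_width: 55.0
finger_force: 0.0
t39.4 [ 435.9 -204.1  145.3] [ 3.141 -0.    -2.748] F [ 0.7  0.9 -0.4] w55.0 f0.0
B s (array([ 4.49385e+02, -1.96267e+02,  3.94000e-01]), np.float64(0.182))
turn az 0.001 (0.0 rows); t [-0.0025 -0.0019  0.1535] (xy rows 0.1, z rows 3.1) q6 -2.56->-2.40
#########+               ..+####+                      
########.             .+#########+.                    
######+.             .+###########+.                   
####+.                .+############.                  
+++.                   .+############.                 
                        .+############.                
                         .+############.               
                           .############.              
                            .############+             
                            ..############+            
[... 1914 characters left out ...]
    #+++.     .+++......   .                  
                   .#+++.     .#######################++++++#.
                   .++++      .##############################.
                   +++++      +##############################.
                   ++++.     .###############################.
                  .++++.      +++++++++++#++#################.
                  .#+++ .     .....+...+++++++++++++++++++++. 
                  .++++.                        ............. 
                  .+++.                                       
                  .+++.                                       
                  .+++.                                       
                  ++++.
```

Tube A lies flat now. The drawer slid in a little again, so I'll measure that next. Now I'll grip tube B.

```bash
python3 -m inch '[0,0,0,-0.0025,-0.002,0.03,-0.2,0,0,0,0,0,0.035,-0.2,0,0,0,0,0,0.035,-0.2,0,0,0,0,0,0.025,-0.2,0,0,0,0,0,0.018,-0.2,0,0,0,0,0,0.01,-0.2,0,0,0,0,0,0,-0.2]'
python3 -m inch '[0,0,0,0,0,0,1,0,0,0,0,0,0,1,0,0,0,0,0,0,1,0,0,0,0,0,0,1,0,0,0,0,0,0,1]'
python3 - <<'E'
from h import *
t,s=load("t13"),load("s13")
for n,c in(("t",t),("s",s)):
    wh=c["image"].min(2).astype(np.float32)
    for l in(-25,0,25):
        d=np.arange(-145,-80,.5); q=proj(c,[[*d2w(k,l),87] for k in d]).astype(np.float32)
        v=cv2.remap(wh,q[:,:1],q[:,1:],cv2.INTER_LINEAR)[:,0]; k=np.clip(v-120,0,None); print(n,l,round((k*d).sum()/max(k.sum(),1),1),end=' ')
im=s["image"].astype(int); m=(im[...,0]-im[...,2]<42); box=np.zeros_like(m); box[146:172,277:316]=1; ms=m&box
im=t["image"].astype(int); m=(im[...,0]-im[...,2]<42); box=np.zeros_like(m); box[178:207,168:196]=1; mt=m&box
for y in range(196,207): mt[y,int(196-(y-199)*2.2) if y>199 else 196:]=0
for v in([(t,mt)],[(s,ms)],[(t,mt),(s,ms)]):
    r=fitbox(v,(*d2w(5,-88),TH),(100,40,40),38); print(r,w2d(r[0]))
E
```

```text
time: 40.03
tool_pos: [438.4, -203.6, 22.1]
tcp_rot: [3.14, -0.001, -2.745]
contact_force: [0.3, -0.3, -0.1]
grip_width: 54.9
finger_force: 0.0
time: 40.45
tool_pos: [438.9, -204.7, 24.1]
tcp_rot: [-3.141, 0.001, -2.747]
contact_force: [-0.1, 3.6, 7.2]
grip_width: 39.7
finger_force: 30.0
t -25 -110.3 t 0 -110.1 t 25 -110.3 s -25 -110.4 s 0 -110.7 s 25 -111.3 (array([5.50117e+02, 1.76291e+02, 5.49000e-01]), np.float64(0.1)) [ 12.4 -88.8]
(array([536.618, 193.057,   0.652]), np.float64(0.398)) [  9.5 -67.5]
(array([5.47785e+02, 1.76390e+02, 5.34000e-01]), np.float64(0.631)) [ 10.4 -87.5]
```

```bash
python3 -m inch '[0,0,0,0,0,-0.01,1,0,0,0,0,0,-0.04,1,0,0,0,0,0,-0.04,1,0,0,0,0,0,-0.04,1,0,0,0,0,0,-0.04,1,0,0,0,0,0,-0.04,1,0,0,0,0,0,-0.01,1,0,0,0,0,0,0,1,0,0,0,0,0,0,1]'
python3 - <<'E'
from h import *
p=d2w(-6,78); print(p); plan(*p,196,TH+np.pi)
s=snap("scene","s14"); m=white(s)
# held tube tilt estimate from the picture
o=get_obs(); c=o["tool_pos"]; a=o["tcp_rot"][2]-np.pi; q=proj(s,[[*c[:2],c[2]-5]])[0].astype(int); print(q)
im=s["image"].astype(int); d=(im[...,0]-im[...,2])[q[1]-22:q[1]+24:2,q[0]-35:q[0]+35]; print("\n".join("".join("#" if v<8 else "+" if v<25 else "." if v<60 else " " for v in r) for r in d))
print((proj(s,corners(c[0]+11,c[1]+4.8,a,(100,40,40),c[2]-23))-[q[0]-35,q[1]-22]).round(0).tolist())
E
```

```text
time: 41.2
tool_pos: [438.0, -204.8, 198.4]
tcp_rot: [3.141, -0.0, -2.747]
contact_force: [-0.8, -0.5, -3.8]
grip_width: 40.0
finger_force: 29.9
[447.9326252  309.38942014]
turn az -0.100 (1.3 rows); t [-0.3438  0.5432  0.0029] (xy rows 12.9, z rows 0.1) q6 -2.56->-1.51
[184 186]
         ..+.........+.++..+++++...++++++#+##+ .+                     
          .+..+....+.......++++..++++++..+##+                         
           +..+...+.+.......++++..++++..+##+                          
          .++...............+++.+++++++++#+                           
           ++..........+.....+.++++.++++#++.                          
          #####++++++++.+.....++++.+####+++.                          
         ##+##++##+#+####++++++++.+#+++++++.                          
   .+++###+++##+##+####+####+##+.+##++++++++++++..++                  
 .####+#+++###+##++#+#####+#+++.+#+++++++++++++++###########          
+#++#++#+###+#+##++####++#++##++.+##++++++++++++###########+          
#+++#+##++###+++++####+###+##+++ .  .++++++++++###########++.         
++#+#+##+##+##+#+####+###++++##+##.  #
[... 225 characters left out ...]
+++##+++++          
    .++.+...+............+++.+++.+++++++++++++++++++++++++++          
           ....++.........+++...++++++++++++++++++++++++++#+.         
                 .......++.++.+.+.      ...+##+++++++++++#++#.        
                           ......                .++++++++++++#.      
                                                 .+#+#++++++++++#.    
                                                  ++#++++++++++++#+   
                                                   .++#++++#+#++++++. 
                                                     .++++++++++++++++
[[20.0, 30.0], [17.0, 20.0], [26.0, 19.0], [23.0, 9.0], [56.0, 38.0], [54.0, 28.0], [61.0, 26.0], [59.0, 16.0]]
```

```bash
python3 -m inch '[0,0,-0.05,0,0,0,1,0,0,-0.05,0,0,0,1,0,0,0,-0.02645,0.04178,0,1,0,0,0,-0.02645,0.04178,0,1,0,0,0,-0.02645,0.04178,0,1,0,0,0,-0.02645,0.04178,0,1,0,0,0,-0.02645,0.04178,0,1,0,0,0,-0.02645,0.04178,0,1]'
python3 -m inch '[0,0,0,-0.02645,0.04178,0,1,0,0,0,-0.02645,0.04178,0,1,0,0,0,-0.02645,0.04178,0,1,0,0,0,-0.02645,0.04178,0,1,0,0,0,-0.02645,0.04178,0,1,0,0,0,-0.02645,0.04178,0,1,0,0,0,-0.02645,0.04178,0,1,0,0,0,0,0,0,1,0,0,0,0,0,0,1,0,0,0,0,0,0,1]'
python3 - <<'E'
from h import *
st(); plan(*d2w(-6,78),62,TH+np.pi)
t=snap("top","t15");s=snap("scene","s15")
im=np.hstack([t["image"][150:250,110:210],s["image"][75:175,250:350]])[:,:,::-1]
cv2.imwrite('pics/z12.png',cv2.resize(im,None,fx=4,fy=4,interpolation=cv2.INTER_CUBIC))
E
```

```text
time: 41.92
tool_pos: [441.7, 34.1, 196.9]
tcp_rot: [3.139, -0.003, -2.598]
contact_force: [1.1, 0.5, -3.1]
grip_width: 39.8
finger_force: 29.9
time: 42.75
tool_pos: [447.7, 308.5, 196.8]
tcp_rot: [-3.142, -0.005, -2.596]
contact_force: [-0.4, 0.4, -3.3]
grip_width: 40.0
finger_force: 29.9
t42.8 [447.7 308.5 196.8] [-3.142 -0.005 -2.596] F [-0.4  0.4 -3.3] w40.0 f29.9
turn az 0.000 (0.0 rows); t [-0.0008  0.0008  0.1685] (xy rows 0.0, z rows 3.4) q6 -1.65->-1.51
```

View pics/z12.png

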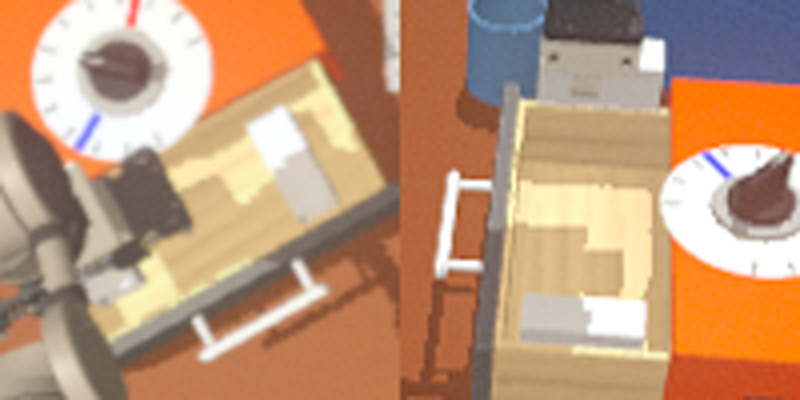

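Tube A lies flat at top crop (290,165), clear of the oven edge and the panel. I'll lower B in checked stages.

```bash
python3 -m inch '[0,0,0,0,0,0.03,1,0,0,0,0,0,0.03,1,0,0,0,0,0,0.015,1,0,0,0,0,0,0,1,0,0,0,0,0,0,1]'; python3 -m inch '[0,0,0,0,0,0.012,1,0,0,0,0,0,0,1,0,0,0,0,0,0,1]'; python3 -m inch '[0,0,0,0,0,0.012,1,0,0,0,0,0,0,1,0,0,0,0,0,0,1]'
```

```text
time: 43.27
tool_pos: [448.9, 308.0, 138.9]
tcp_rot: [3.142, -0.001, -2.599]
contact_force: [-0.3, 0.5, -2.4]
grip_width: 39.7
finger_force: 29.9
time: 43.52
tool_pos: [448.9, 308.9, 129.7]
tcp_rot: [3.142, 0.0, -2.597]
contact_force: [0.4, 0.2, -4.0]
grip_width: 39.8
finger_force: 29.9
time: 43.77
tool_pos: [448.4, 309.0, 119.4]
tcp_rot: [3.141, -0.001, -2.597]
contact_force: [0.9, 0.5, -3.9]
grip_width: 39.5
finger_force: 29.9
```

Past the panel top without contact.

```bash
python3 -m inch '[0,0,0,0,0,0.02,1,0,0,0,0,0,0.02,1,0,0,0,0,0,0,1,0,0,0,0,0,0,1]'; python3 -m inch '[0,0,0,0,0,0.015,1,0,0,0,0,0,0.01,1,0,0,0,0,0,0,1,0,0,0,0,0,0,1]'; python3 -m inch '[0,0,0,0,0,0.005,1,0,0,0,0,0,0,1,0,0,0,0,0,0,1]'
```

```text
time: 44.1
tool_pos: [448.4, 309.0, 87.6]
tcp_rot: [3.141, -0.002, -2.597]
contact_force: [-0.5, -0.6, -3.5]
grip_width: 39.6
finger_force: 29.9
time: 44.43
tool_pos: [448.8, 309.2, 68.1]
tcp_rot: [3.141, -0.0, -2.597]
contact_force: [0.1, -0.3, -2.0]
grip_width: 39.5
finger_force: 29.9
time: 44.68
tool_pos: [448.8, 309.2, 64.1]
tcp_rot: [3.142, 0.0, -2.597]
contact_force: [0.6, -0.4, -2.8]
grip_width: 40.4
finger_force: 29.9
```

```bash
python3 -m inch '[0,0,0,0,0,0.0025,1,0,0,0,0,0,0,1,0,0,0,0,0,0,1]'; python3 -m inch '[0,0,0,0,0,0,-0.2,0,0,0,0,0,0,-0.2,0,0,0,0,0,0,-0.2,0,0,0,0,0,0,-0.2,0,0,0,0,0,-0.02,-0.2,0,0,0,0,0,-0.04,-0.2,0,0,0,0,0,-0.04,-0.2,0,0,0,0,0,-0.04,-0.2,0,0,0,0,0,-0.03,-0.2,0,0,0,0,0,0,-0.2]'
python3 - <<'E'
from h import *
plan(*d2w(-140,0),200,TH+np.pi)
E
```

```text
time: 44.93
tool_pos: [449.1, 309.3, 62.1]
tcp_rot: [-3.142, 0.001, -2.597]
contact_force: [0.4, 1.0, -2.0]
grip_width: 40.1
finger_force: 29.9
time: 45.77
tool_pos: [451.1, 310.3, 203.5]
tcp_rot: [-3.141, 0.01, -2.597]
contact_force: [0.9, 0.8, 0.9]
grip_width: 55.2
finger_force: 0.0
turn az -0.000 (0.0 rows); t [ 0.1715 -0.0965  0.0044] (xy rows 3.9, z rows 0.1) q6 -1.65->-1.68
```

```bash
python3 -m inch '[0,0,0,0.0343,-0.0193,0,1,0,0,0,0.0343,-0.0193,0,1,0,0,0,0.0343,-0.0193,0,1,0,0,0,0.0343,-0.0193,0,1,0,0,0,0.0343,-0.0193,0,1,0,0,0,0,0,0,1,0,0,0,0,0,0,1]'
python3 - <<'E'
from h import *
st(); t=snap("top","t16");s=snap("scene","s16")
for n,c in(("t",t),("s",s)):
    wh=c["image"].min(2).astype(np.float32)
    for l in(-25,0,25):
        d=np.arange(-145,-80,.5); q=proj(c,[[*d2w(k,l),87] for k in d]).astype(np.float32)
        v=cv2.remap(wh,q[:,:1],q[:,1:],cv2.INTER_LINEAR)[:,0]; k=np.clip(v-120,0,None); print(n,l,round((k*d).sum()/max(k.sum(),1),1),end=' ')
im=s["image"].astype(int); d=(im[...,0]-im[...,2])[86:172:2,255:335]
print("\n"+"\n".join("".join("#" if v<8 else "+" if v<25 else "." if v<60 else " " for v in r) for r in d))
print("B pred",(proj(s,corners(*d2w(6,78),TH,(100,40,40),38))-[255,86]).round(0).tolist())
E
```

```text
time: 46.35
tool_pos: [370.9, 171.2, 197.9]
tcp_rot: [3.142, 0.0, -2.599]
contact_force: [1.0, 0.1, 0.1]
grip_width: 12.8
finger_force: 0.0
t46.4 [370.9 171.2 197.9] [ 3.142  0.    -2.599] F [1.  0.1 0.1] w12.8 f0.0
t -25 0.0 t 0 -141.9 t 25 -103.4 s -25 -110.4 s 0 -110.7 s 25 -111.3 
++..+####.  ####################   .+###########################################
###++#+#+   ###################.        .#######################################
+#++...#.   ###################.             .##################################
++++++#..  .###################.                 .+#############################
+++####+   .###################                       .########.   ....#########
++++##+    .###################                            .##.                 
++++++.     .########++#+####+                                                  
....++.        .#####+++.                                                       
..++++.             ++++.                                                       
....+..             ++#+                                                        
....
[... 2088 characters left out ...]
             
             .#+++.      ++++++++++++++#################.                       
             .#+++.      .....++.++++++++++++++++++++++.                        
             .++++.                       ..............                        
             .+++.                                                              
             .+++.                                                              
             .+++.                                                              
             .+++.                                                              
B pred [[26.0, 46.0], [27.0, 37.0], [27.0, 38.0], [27.0, 30.0], [54.0, 48.0], [55.0, 39.0], [54.0, 40.0], [55.0, 32.0]]
```

Both tubes lie flat in the drawer. Descending in front of the handle, then pushing shut.

```bash
python3 -m inch '[0,0,0,0,0,0.04,1,0,0,0,0,0,0.04,1,0,0,0,0,0,0.04,1,0,0,0,0,0,0.02,1,0,0,0,0,0,0.002,1,0,0,0,0,0,0,1,0,0,0,0,0,0,1]'
python3 -m inch '[0,0,0,-0.008,0,0,1,0,0,0,-0.012,0,0,1,0,0,0,-0.012,0,0,1,0,0,0,-0.012,0,0,1,0,0,0,-0.014,0,0,1,0,0,0,-0.014,0,0,1,0,0,0,-0.014,0,0,1,0,0,0,-0.014,0,0,1,0,0,0,-0.014,0,0,1,0,0,0,-0.014,0,0,1]'
python3 -m inch '[0,0,0,-0.014,0,0,1,0,0,0,-0.014,0,0,1,0,0,0,-0.008,0,0,1,0,0,0,0,0,0,1,0,0,0,0,0,0,1]'
python3 - <<'E'
from h import *
o=get_obs(); print(w2d(o["tool_pos"]))
E
```

```text
time: 47.03
tool_pos: [372.4, 172.7, 84.9]
tcp_rot: [-3.141, 0.001, -2.596]
contact_force: [-0.3, -0.3, -0.4]
grip_width: 0.5
finger_force: 0.0
time: 47.87
tool_pos: [460.3, 225.9, 84.6]
tcp_rot: [-3.141, 0.001, -2.597]
contact_force: [-1.7, -1.0, 2.0]
grip_width: 0.4
finger_force: 0.8
time: 48.28
tool_pos: [483.9, 240.2, 84.2]
tcp_rot: [-3.142, 0.0, -2.597]
contact_force: [1.0, -0.1, 0.8]
grip_width: 0.5
finger_force: 0.0
[-11.1   0.2]
```

Now small steps until the stop is felt.

```bash
python3 -m inch '[0,0,0,-0.006,0,0,1,0,0,0,-0.006,0,0,1,0,0,0,0,0,0,1,0,0,0,0,0,0,1]';python3 -m inch '[0,0,0,-0.006,0,0,1,0,0,0,0,0,0,1,0,0,0,0,0,0,1]';python3 -m inch '[0,0,0,-0.006,0,0,1,0,0,0,0,0,0,1,0,0,0,0,0,0,1]'
```

```text
time: 48.62
tool_pos: [492.1, 245.1, 84.4]
tcp_rot: [-3.141, 0.001, -2.597]
contact_force: [0.2, -0.0, -0.2]
grip_width: 0.4
finger_force: 0.0
time: 48.87
tool_pos: [496.3, 247.6, 84.4]
tcp_rot: [-3.142, 0.001, -2.597]
contact_force: [0.0, -0.5, 0.1]
grip_width: 0.4
finger_force: 0.0
time: 49.12
tool_pos: [499.9, 249.9, 84.1]
tcp_rot: [3.141, -0.001, -2.597]
contact_force: [-1.5, -0.0, -0.6]
grip_width: 0.6
finger_force: 0.9
```

```bash
python3 -m inch '[0,0,0,-0.005,0,0,1,0,0,0,0,0,0,1,0,0,0,0,0,0,1]'
python3 - <<'E'
from h import *
o=get_obs(); print(w2d(o["tool_pos"]))
E
```

```text
time: 49.37
tool_pos: [500.0, 250.1, 84.1]
tcp_rot: [3.141, -0.009, -2.597]
contact_force: [-14.0, -9.2, 9.8]
grip_width: 0.4
finger_force: 8.0
[7.8 0.3]
```

The stop is reached with no movement under a 17 N push, so the drawer is shut. Next is the knob: I'll find its axis from the white dial and the bar angle from earlier clear shots.

```bash
python3 -m inch '[0,0,0,-0.003,0,0,1,0,0,0,0,0,0,1]'; python3 -m inch '[0,0,0,0.02,0,0,1,0,0,0,0.02,0,0,1,0,0,0,0.02,0,0,1,0,0,0,0.02,0,-0.02,1,0,0,0,0.01,0,-0.04,1,0,0,0,0,0,-0.04,-1,0,0,0,0,0,-0.04,-1,0,0,0,0,0,-0.02,-1,0,0,0,0,0,0,-1]'
python3 - <<'E'
from h import *
st(); t=snap("top","t17"); s=snap("scene","s17"); 
for n in("t13","s13","t17","s17"):
    c=load(n); im=c["image"].astype(int); q=proj(c,[[620,320,127]])[0]
    yy,xx=np.mgrid[:384,:512]; near=(np.hypot(xx-q[0],yy-q[1])<34)
    notor=near&~((im[...,0]-im[...,2]>110))           # not orange
    k,lab,stt,cen=cv2.connectedComponentsWithStats(notor.astype(np.uint8)); i=lab[int(q[1]),int(q[0])]
    cs,_=cv2.findContours((lab==i).astype(np.uint8),0,1); h=cv2.convexHull(max(cs,key=len))
    e=cv2.fitEllipse(h); print(n,"dial",np.round(e[0],1),np.round(e[1],1),w(c,e[0],127).round(1))
c=t; q=proj(c,[[618,318,140]])[0].astype(int); print(q)
g=c["image"].max(2)[q[1]-13:q[1]+14,q[0]-16:q[0]+17]; print("\n".join(" ".join("%3d"%v for v in r) for r in g))
E
```

```text
time: 49.53
tool_pos: [500.1, 250.1, 84.1]
tcp_rot: [3.141, -0.014, -2.596]
contact_force: [-18.2, -14.3, 17.4]
grip_width: 0.4
finger_force: 12.3
time: 50.28
tool_pos: [446.3, 216.8, 216.7]
tcp_rot: [-3.139, 0.009, -2.597]
contact_force: [0.2, 0.6, -0.4]
grip_width: 22.7
finger_force: 0.0
t50.3 [446.3 216.8 216.7] [-3.139  0.009 -2.597] F [ 0.2  0.6 -0.4] w22.7 f0.0
t13 dial [143.5 173.8] [55.1 56. ] [596.1 306.4 127. ]
s13 dial [333.  128.3] [53.5 57.3] [604.3 302.7 127. ]
t17 dial [142. 174.] [54.5 60.3] [595.  311.8 127. ]
s17 dial [332.8 128.2] [52.8 57.9] [603.5 302.6 127. ]
[139 166]
255 255 255 255 255 255 255 255 255 254 255 255 255 255 254 255 255 255 255 255 255 255 255 254 254 255 255 255 255 254 245 225 230
254 250 244 249 254 254 255 255 255 255 255 255 255 255 255 255 255 254 255 255 255 254 255 255 255 255 255 255 255 249 227 219 242
252 243 228 237 251 255 255 255 255 255 255 255 255 255 255 255 255 255 255 255 252 253 255 255 255 255 255 255 255 245 233 242 253
254 252 243 234 248 255 255 254 255 255 255 255 255 254 255 251 248 247 251 252 251 252 253 254 255 255 25
[... 2361 characters left out ...]
 216 214 208 225 247 255 255 255 255 255
247 252 255 255 255 255 255 255 245 228 219 216 216 203 193 179 174 174 177 201 214 217 217 214 207 220 242 254 255 255 255 255 255
224 245 255 255 255 255 255 255 255 240 225 220 218 218 215 215 214 216 215 217 218 219 218 219 221 241 254 255 255 255 255 255 255
225 247 255 255 255 255 255 255 255 255 242 227 218 220 217 218 217 220 217 217 218 218 223 242 251 255 255 255 255 255 254 255 255
254 255 255 255 255 255 255 255 255 255 254 252 241 229 222 221 224 223 221 222 228 229 243 253 255 255 255 255 255 255 255 255 255
255 255 255 255 255 255 255 255 255 255 254 253 255 255 245 239 240 238 238 248 252 254 255 255 255 255 255 255 255 255 255 255 255
```

```bash
cat > knob.py <<'E'
from h import *
th=np.linspace(0,2*np.pi,40)
def model(p):
    x,y,zd,a=p   # a: world angle of pointer ; zd disc top
    disc=[[x+28*np.cos(t),y+28*np.sin(t),z] for z in(zd,zd-8) for t in th]
    c,s=np.cos(a),np.sin(a)
    bar=[[x+u*26.5*c-v*7*s,y+u*26.5*s+v*7*c,z] for u in(-1,1) for v in(-1,1) for z in(zd-2,zd+30)]
    return disc,bar
def run(t,s,x0s):
    V=[]
    for c in(t,s):
        m=(c["image"].max(2)<172).astype(np.uint8); q=proj(c,[[617,319,145]])[0]; yy,xx=np.mgrid[:384,:512]
        m&=(np.hypot(xx-q[0],yy-q[1])<17).astype(np.uint8); k,lab,stt,_=cv2.connectedComponentsWithStats(m); m=(lab==1+stt[1:,4].argmax()).astype(np.uint8)
        V.append((c,cv2.resize(m,None,fx=S,fy=S,interpolation=cv2.INTER_NEAREST)))
    def cost(p):
        t=0
        for c,m in V:
            f=np.zeros_like(m)
            for part in model(p): cv2.fillConvexPoly(f,cv2.convexHull((((proj(c,part)+.5)*S-.5)*16).round().astype(np.int32)),1,shift=4)
            t+=(f^m).sum()/m.sum()
        return t
    for a in x0s:
        x0=np.array([617,319,145,a]); r=minimize(cost,x0,method='Nelder-Mead',options=dict(maxiter=400,initial_simplex=np.vstack([x0]+[x0+e for e in np.diag([8,8,8,.25])])))
        print(r.x.round(2),round(r.fun,3),"knob angle",round((TH+np.pi-r.x[3])%(2*np.pi),2))
    return
E
python3 - <<'E'
from knob import *
t,s=load("t17"),load("s17"); run(t,s,(.9,1.25,1.6,2.0))
from scipy.optimize import least_squares
print(w(t,(139.5,167.8),145).round(1))
a,b=np.array([139-16+7.5,166-13+11.5]),np.array([346.6,113.3])
r=least_squares(lambda P:np.r_[proj(t,[P])[0]-a,proj(s,[P])[0]-b],[600,300,140]); print("tip",r.x.round(1),r.cost)
c=s;q=proj(c,[[617,319,150]])[0].astype(int); print(q)
g=c["image"].max(2)[q[1]-20:q[1]+14,q[0]-16:q[0]+20]; print("\n".join(" ".join("%3d"%v for v in r) for r in g))
E
```

```text
[617.79 318.49 139.12   1.47] 0.295 knob angle 2.22
[618.11 318.57 139.18   1.48] 0.296 knob angle 2.2
[617.93 318.14 139.38   1.47] 0.296 knob angle 2.21
[618.12 318.23 140.22   1.49] 0.296 knob angle 2.19
[614.  316.9 145. ]
tip [621.1 342.3 170.6] 0.17980949609816183
[340 121]
255 255 255 255 255 255 255 255 255 255 255 255 255 255 255 255 255 255 255 255 255 255 255 255 255 255 255 255 255 255 255 255 255 255 255 255
255 255 255 255 255 255 255 255 255 255 255 255 255 255 255 255 255 255 255 255 255 255 255 255 255 255 255 255 255 255 255 255 255 255 255 255
255 255 255 255 255 255 255 255 255 255 255 255 255 255 255 255 255 255 255 255 255 255 255 255 255 255 255 255 255 255 255 255 255 255 255 255
255 255 255 255 255 255 255 255 255 255 255 255 255 255 255 255 255 255 255 255 255 255 255 255 255 255 255 255 255 255 255 255 255 255 255 255
255 255 255 255 255 255 255 255 255 255 255 255 255 255 255 255 255 255 255 255 255 255 255 255 255 255 255 255 255 255 255 255 255 255 255 255
255 255 255 255 255 255 255 255 255 255 255 255 255 255 255 255 255 255 255 255 255 255 255 255 255
[... 3376 characters left out ...]
 177 170 207 221 167 160 152 137 136 113 114 117 112 113 114 124 142 198 200 218 216 213 218 255 255 255 255 255 255 255 255
255 255 255 255 255 241 205 180 196 165 169 167 160 162 151 149 149 149 151 150 163 202 222 218 214 204 202 255 255 255 255 255 255 255 255 255
255 255 255 255 255 255 255 237 173 156 164 169 174 207 205 207 205 207 206 205 205 222 219 214 194 201 248 255 255 255 255 255 255 255 255 255
255 255 255 255 255 255 255 255 239 179 161 168 166 203 208 216 213 214 212 212 202 195 190 179 192 249 255 255 255 255 255 255 255 255 247 251
255 255 255 255 255 255 255 255 255 242 202 201 181 175 177 183 174 174 174 173 183 180 196 239 247 255 255 255 255 255 255 255 255 255 251 230
```

The two-view fit puts the knob axis at (618,318.5), the grip height near 162, the knob angle at about 2.21 and the pointer world angle at 1.47 rad. I need to grip at ψ=1.47 and turn +1.21 rad.

```bash
python3 -m inch '[0,0,0.0777,0,0,0,-0.2,0,0,0.0777,0,0,0,-0.2,0,0,0.0777,0,0,0,-0.2,0,0,0.0777,0,0,0,-0.2,0,0,0.0777,0,0,0,-0.2,0,0,0.0777,0,0,0,-0.2,0,0,0.0777,0,0,0,-0.2,0,0,0.0777,0,0,0,-0.2,0,0,0.0777,0,0,0,-0.2,0,0,0.0777,0,0,0,-0.2]'
python3 -m inch '[0,0,0.0777,0,0,0,-0.2,0,0,0.0777,0,0,0,-0.2,0,0,0.0777,0,0,0,-0.2,0,0,0.0777,0,0,0,-0.2,0,0,0.0777,0,0,0,-0.2,0,0,0.0777,0,0,0,-0.2,0,0,0.0777,0,0,0,-0.2,0,0,0.0777,0,0,0,-0.2,0,0,0.0777,0,0,0,-0.2,0,0,0,0,0,0,-0.2]'
python3 - <<'E'
from h import *
st(); plan(618,318.5,200,1.47)
E
```

```text
time: 51.22
tool_pos: [443.3, 215.7, 210.4]
tcp_rot: [-3.139, -0.002, 2.515]
contact_force: [0.5, 0.7, 0.3]
grip_width: 55.1
finger_force: 0.0
time: 52.05
tool_pos: [443.3, 215.8, 210.5]
tcp_rot: [-3.139, 0.001, 1.467]
contact_force: [0.6, 0.1, 0.8]
grip_width: 54.8
finger_force: 0.0
t52.0 [443.3 215.8 210.5] [-3.139e+00  1.000e-03  1.467e+00] F [0.6 0.1 0.8] w54.8 f0.0
turn az -0.002 (0.0 rows); t [0.1497 0.2043 0.0132] (xy rows 5.1, z rows 0.3) q6 0.40->0.58
```

```bash
python3 -m inch '[0,0,0,0.025,0.034,0,-0.2,0,0,0,0.025,0.034,0,-0.2,0,0,0,0.025,0.034,0,-0.2,0,0,0,0.025,0.034,0,-0.2,0,0,0,0.025,0.034,0,-0.2,0,0,0,0.0247,0.0343,0.01,-0.2,0,0,0,0,0,0,-0.2,0,0,0,0,0,0,-0.2,0,0,0,0,0,0,-0.2]'
python3 - <<'E'
from h import *
st(); plan(618,318.5,157,1.47)
E
```

```text
time: 52.8
tool_pos: [617.8, 318.7, 202.5]
tcp_rot: [-3.139, 0.001, 1.474]
contact_force: [0.2, -0.4, -1.2]
grip_width: 55.1
finger_force: 0.0
t52.8 [617.8 318.7 202.5] [-3.139e+00  1.000e-03  1.474e+00] F [ 0.2 -0.4 -1.2] w55.1 f0.0
turn az 0.003 (0.0 rows); t [-0.0002  0.0003  0.0569] (xy rows 0.0, z rows 1.1) q6 0.46->0.58
```

```bash
python3 -m inch '[0,0,0,0,0,0.015,-0.2,0,0,0,0,0,0.015,-0.2,0,0,0,0,0,0.015,-0.2,0,0,0,0,0,0.0115,-0.2,0,0,0,0,0,0,-0.2,0,0,0,0,0,0,-0.2]'
python3 -m inch '[0,0,0,0,0,0,1,0,0,0,0,0,0,1,0,0,0,0,0,0,1,0,0,0,0,0,0,1,0,0,0,0,0,0,1,0,0,0,0,0,0,1,0,0,0,0,0,0,1]'
```

```text
time: 53.3
tool_pos: [618.0, 318.7, 159.6]
tcp_rot: [-3.141, 0.0, 1.472]
contact_force: [0.2, -0.4, 0.1]
grip_width: 54.9
finger_force: 0.0
time: 53.88
tool_pos: [616.4, 318.8, 159.1]
tcp_rot: [-3.137, 0.002, 1.472]
contact_force: [-6.2, -2.2, 6.3]
grip_width: 13.5
finger_force: 30.0
```

```bash
python3 -m inch '[0,0,-0.06,0,0,0,1,0,0,-0.06,0,0,0,1,0,0,-0.06,0,0,0,1,0,0,-0.06,0,0,0,1,0,0,-0.06,0,0,0,1,0,0,-0.06,0,0,0,1,0,0,0,0,0,0,1]'
python3 -m inch '[0,0,-0.06,0,0,0,1,0,0,-0.06,0,0,0,1,0,0,-0.06,0,0,0,1,0,0,-0.06,0,0,0,1,0,0,-0.06,0,0,0,1,0,0,-0.06,0,0,0,1,0,0,-0.06,0,0,0,1,0,0,-0.025,0,0,0,1,0,0,0,0,0,0,1,0,0,0,0,0,0,1]'
```

```text
time: 54.47
tool_pos: [617.4, 319.0, 159.1]
tcp_rot: [-3.139, -0.001, 2.015]
contact_force: [-5.5, -1.0, 2.7]
grip_width: 13.9
finger_force: 30.0
time: 55.3
tool_pos: [618.3, 319.8, 159.2]
tcp_rot: [3.14, -0.0, 2.676]
contact_force: [-1.4, 4.6, 0.0]
grip_width: 13.9
finger_force: 30.0
```

Turned to ψ=2.676. I'll release, rise, back off clear, and fit the knob again against the blue mark.

```bash
python3 -m inch '[0,0,0,0,0,0,-0.2,0,0,0,0,0,0,-0.2,0,0,0,0,0,0,-0.2,0,0,0,0,0,0,-0.2,0,0,0,0,0,-0.015,-0.2,0,0,0,0,0,-0.03,-0.2,0,0,0,0,0,-0.04,-0.2,0,0,0,0,0,0,-0.2]'
python3 - <<'E'
from h import *
plan(440,60,220,2.676)
E
```

```text
time: 55.97
tool_pos: [620.8, 319.5, 234.3]
tcp_rot: [3.134, 0.008, 2.678]
contact_force: [-0.4, -0.3, 1.3]
grip_width: 54.3
finger_force: 0.0
turn az 0.002 (0.0 rows); t [ 0.0563 -0.3913  0.0179] (xy rows 7.9, z rows 0.4) q6 -0.74->-0.97
```

```bash
python3 -m inch '[0,0,0,0.006,-0.043,0,-0.2,0,0,0,0.006,-0.043,0,-0.2,0,0,0,0.006,-0.043,0,-0.2,0,0,0,0.006,-0.043,0,-0.2,0,0,0,0.006,-0.043,0,-0.2,0,0,0,0.006,-0.043,0,-0.2,0,0,0,0.006,-0.043,0,-0.2,0,0,0,0.006,-0.043,0,-0.2,0,0,0,0.006,-0.043,0,-0.2,0,0,0,0,0,0,-0.2]'
python3 - <<'E'
from knob import *
t=snap("top","t18"); s=snap("scene","s18"); run(t,s,(2.3,2.8))
# blue mark direction
for n,c in(("t",t),("s",s)):
    im=c["image"].astype(int); m=(im[...,2]-im[...,0]>60); q=proj(c,[[562,348,127]])[0]; yy,xx=np.mgrid[:384,:512]; m&=np.hypot(xx-q[0],yy-q[1])<12
    p=w(c,(xx[m].mean(),yy[m].mean()),127); print("blue",n,m.sum(),p.round(1),"world angle",np.arctan2(p[1]-318.7,p[0]-618).round(3))
# handle line (shut) and brass, tubes gone from bench
for n,c in(("t",t),("s",s)):
    wh=c["image"].min(2).astype(np.float32)
    for l in(-25,0,25):
        d=np.arange(0,45,.5); q=proj(c,[[*d2w(k,l),87] for k in d]).astype(np.float32)
        v=cv2.remap(wh,q[:,:1],q[:,1:],cv2.INTER_LINEAR)[:,0]; k=np.clip(v-120,0,None); print(n,l,round((k*d).sum()/max(k.sum(),1),1),end=' ')
r=fitbox([(t,brassm(t))],(700,10,0),(70,40,30),8); print("\nbrass",r)
c=t; q=proj(c,[[618,318,150]])[0].astype(int)
g=c["image"].max(2)[q[1]-10:q[1]+16,q[0]-14:q[0]+15]; print("\n".join(" ".join("%3d"%v for v in r) for r in g))
E
```

```text
time: 56.8
tool_pos: [438.6, 57.6, 227.2]
tcp_rot: [-3.139, -0.001, 2.676]
contact_force: [0.2, 0.3, 0.5]
grip_width: 55.1
finger_force: 0.0
[618.61 319.05 138.91   2.61] 0.304 knob angle 1.08
[618.64 319.06 138.81   2.61] 0.302 knob angle 1.08
blue t 18 [563.2 346.9 127. ] world angle 2.667
blue s 17 [562.6 348.5 127. ] world angle 2.648
t -25 25.3 t 0 25.1 t 25 25.3 s -25 24.5 s 0 24.7 s 25 25.2 
brass (array([7.05777e+02, 8.39700e+00, 3.60000e-02]), np.float64(0.332))
252 242 234 248 254 255 255 255 255 255 254 254 254 253 251 248 247 250 251 251 251 254 255 255 255 255 255 254 254
255 254 253 254 254 255 254 255 254 255 254 249 247 245 238 229 228 232 235 235 238 243 249 254 255 255 255 254 255
255 255 254 255 254 255 255 255 255 251 246 235 229 222 213 203 202 211 216 217 211 216 235 249 253 255 255 255 255
254 255 255 255 254 254 255 254 249 240 230 219 213 205 188 161 158 185 202 210 211 207 209 228 242 250 254 254 255
254 255 254 255 255 255 254 251 237 223 215 208 197 174 148 133 128 137 164 188 199 187 177 186 208 236 250 255 255
252 254 255 255 255 255 251 241 225 216 205 
[... 1691 characters left out ...]
 255
244 255 255 255 255 255 255 255 240 226 219 218 218 215 215 214 215 215 217 218 218 217 219 221 240 253 255 255 255
248 255 255 255 255 255 255 255 254 242 226 217 219 218 217 218 218 219 217 218 218 224 242 251 254 255 254 255 255
255 255 255 255 255 255 255 255 255 254 252 241 229 223 222 223 224 222 223 229 229 242 254 255 255 255 255 255 255
255 255 255 255 255 255 255 255 255 254 254 255 253 244 238 240 238 238 246 252 254 255 255 255 255 255 255 255 255
255 255 255 255 255 255 255 255 254 253 255 255 255 255 255 255 255 255 255 255 255 255 255 255 255 255 255 255 255
255 255 255 250 251 255 255 255 254 255 255 255 255 255 255 255 255 255 255 255 255 255 255 255 255 254 255 254 255
```

```bash
python3 -c "
from plant import close_job
print(close_job())"
```

```text
the job is handed in; nothing more can be done
None
```

I've handed the job in (no verdict was returned): both tubes lie flat in the fully shut drawer, the one brass block found is on the cooling plate, and the thermostat pointer is on the blue mark to within about 0.03 rad on my best readings (one camera fit put it about 0.08 off); one tube caught on the drawer's front panel on the way in and had to be re-laid.

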